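# Put the carving job away: plaques in the rack, gouge in its tray

## Task

Put this carving job away: take the two carved wooden plaques off their leaning rests and stand each on its lower edge in the slot of the rack that fits its thickness (the thin arched one in the narrow slot, the thick rectangular one in the wide slot), and lay the gouge flat in its tray with the handle in the wide bay and the blade in the narrow channel. Any order will do; do not let a plaque fall over, and leave the mallet, the oil jar and the honing stone alone.

Things in the scene. Friction and masses are not known exactly. Their poses are not given: they have to be found in the camera images.
- thin_plaque: Thin pale wooden plaque with a round-arched top and a carved rosette: 12 thick (its x), 90 wide (y), 130 high (z); the arch is a half circle of radius 45. Origin: centre of the lower edge; z runs up the plaque, x out of the carved face. Starts on rest_a, its top tipped 30 degrees from vertical towards the robot.
- thick_plaque: Thick pale wooden rectangular plaque with a carved bell: 22 thick (its x), 100 wide (y), 115 high (z). Origin: centre of the lower edge; z runs up the plaque, x out of the carved face. Starts on rest_b, tipped like the thin one. About 115 g.
- rest_a: Fixed plywood rest, 110 (x) by 80 (y), of the thin plaque. Origin: centre of its underside. A back panel and a ledge, 10 thick, form a V tipped 30 degrees, inner corner at x = +20, z = 24: the plaque stands on the ledge, its back on the panel, which reaches 65 up the plaque; above that both sides are free. The carved face looks to the rest's +x.
- rest_b: Fixed rest, same as rest_a, that holds the thick plaque. Which rest stands nearer the middle changes.
- rack: Fixed dark wooden rack, 140 (x) by 150 (y) by 45 high: a base board 10 thick with four round-topped rails 14 thick along y, rising to 45 above the bench. Each pair of rails bounds a slot along y, 150 long, open-ended, 35 deep. Origin: centre of the underside; its +x side is the one with the wide slot.
- narrow_slot (a point): Centre of the floor of the narrow slot (18 wide, for the thin plaque), 10 above the bench; axes of the rack: x across the slot, y along it, z up. Rack x = -35.
- wide_slot (a point): Centre of the floor of the wide slot (28 wide, for the thick plaque), 10 above the bench; axes of the rack. Rack x = +35, so the slots are 70 apart.
- gouge: Carving gouge lying on the bench: wooden handle 24 wide and 24 high from x = -55 to +45, brass ferrule 18 across to +55, then a steel blade 6 to 9 wide to x = +130, at mid-height of the handle. Origin: under the middle of the handle, on its underside; x points to the blade tip, z up. Balance point near x = +15. 75 g.
- gouge_tip (a point): Tip of the gouge's blade, at x = +130, z = 12 of the gouge.
- tray: Fixed tray for the gouge, 228 (x) by 48 (y): floor 5 thick; a wide bay 128 long by 36 wide inside with low rims 8 high above the floor, then along +x a channel 93 long and 16 wide between blocks 21 high above the floor, open at its far end. Origin: underside, below the middle of the bay; x points from the bay to the channel.
- bay (a point): Centre of the bay's floor, 5 above the bench, axes of the tray; the gouge's origin belongs here with its x along the tray's x. The bay runs from x = -64 to +68, the channel from +68 to +161.
- mallet: Bystander: round wooden mallet lying on the bench, head 90 across and 130 long, handle 130 long. Origin under the handle end of the head.
- oil_jar: Bystander: amber glass jar with a steel cap, 56 across, 85 high. Origin at the centre of its underside.
- hone: Bystander: grey honing stone 150 x 50 x 25. Origin at the centre of its underside.

How it is judged (in metres and radians):
At the end, for the whole second after the job is handed in: Thin plaque in the narrow slot, thick in the wide: lower edge down within 6 mm of the slot floor, 7 mm of its mid-line, 20 mm of its middle; upright within 16, turned within 8 degrees. Gouge flat on tray floor (4 mm), 12 mm along, 9 across, 6 degrees, blade in channel. All let go, at rest (x of thin_plaque in the frame of narrow_slot between -0.007 and 0.007 m and y of thin_plaque in the frame of narrow_slot between -0.02 and 0.02 m and z of thin_plaque in the frame of narrow_slot between -0.004 and 0.006 m and angle between each of thin_plaque, thick_plaque's own z axis and vertical below 0.28 rad and angle between the y axis of thin_plaque and the y axis of narrow_slot, either way round below 0.15 rad and linear speed of each of thin_plaque, thick_plaque, gouge below 0.02 m/s and x of thick_plaque in the frame of wide_slot between -0.007 and 0.007 m and y of thick_plaque in the frame of wide_slot between -0.02 and 0.02 m and z of thick_plaque in the frame of wide_slot between -0.004 and 0.006 m and angle between the y axis of thick_plaque and the y axis of wide_slot, either way round below 0.15 rad and x of gouge in the frame of bay between -0.012 and 0.012 m and y of gouge in the frame of bay between -0.009 and 0.009 m and z of gouge in the frame of bay between -0.003 and 0.004 m and x of gouge_tip in the frame of bay above 0.11 m and angle between the x axis of gouge and the x axis of bay, either way round below 0.12 rad and angle between gouge's own z axis and vertical below 0.15 rad); the robot touches nothing.
It fails at once if a plaque falls over (tips more than 70 degrees from upright) (angle between any of thin_plaque, thick_plaque's own z axis and vertical above 1.22 rad).
It fails at once if the mallet, the oil jar or the honing stone is moved more than 30 mm (distance of any of mallet, oil_jar, hone from where it was at the start of the episode above 0.03 m).
It also fails if it takes over 67 s, if anything falls off the work surface, if the arm or the gripper's body presses on something with over 40 N, if the wrist force passes 120 N, or if a joint passes its speed limit or range.

## Robot

A 6-joint arm with a two-finger parallel gripper is mounted at the origin on the work surface. World frame = base frame: x ahead of the robot, y to its left, z up, the work surface at z = 0. Lengths are in m, angles in degrees, forces in N, time in s.
With the tool pointing down it reaches from about 0.4 to 0.825 m from the base axis. Payload 7 kg.
Tool frame: the origin (TCP) lies on the centre line of the jaws, within the pads' length; the fingertips stand 22 mm ahead of it and the grasp point (between the pads) lies 3 mm ahead of it (ctrl.finger_overhang is the distance from the TCP to the fingertips, in m); z points along the fingers, y is the line along which they close (so a half turn about z gives the same grasp; the last joint's range is limited). The gripper opens to 88 mm and grips with 3 to 60 N. Pads are 19 mm wide; open, the fingers measure 130 mm over their backs; the gripper's body (78 mm by 193 mm) begins 47 mm behind the grasp point.
Start: joints at [82.798, 20.546, 0.682, 0, -70.136, -16.507], TCP at [0.271, 0.618, 0.249] pointing down, gripper open.
Joint ranges: [-176.03, 176.03], [-82.01, 121.73], [-58.28, 71.71], [-173.87, 95.51], [-174.79, -0.11], [-173.66, 173.66]. Speed limits (degrees/s): [136.94, 136.94, 172.46, 180, 180, 180].

## Interface

Orientations are given as [roll, pitch, yaw] about the fixed x, y, z axes, in that order (R = Rz(yaw) Ry(pitch) Rx(roll)).
In Python, from plant import ctrl gives the robot as it stands. The module is installed in compiled form; this text tells all that it offers.
- The arm moves only by the shell command python3 -m creep 'ROWS'. ROWS is JSON, a list of rows, each an object with "grip": the closure, from 0 (fully open) to 1 (shut); "delta_pos": the shift along the tool's x, y, z scaled (see below), a list of three; "rotation": the turn, a rotation vector about the tool's x, y, z scaled (see below), a list of three. A call has 1 to 5 rows; each row is the pose to reach, as a shift and turn from the pose commanded when the call began, along the tool's axes at that moment; what a row does not reach only later rows make up. The controller multiplies each number of a shift by 10 cm and each number of a turn by pi/2 rad. A row lasts 1/10 s, in which the tool goes at most 50 mm and 8.59 degrees, less where a joint would pass 70% of its speed; a pose out of reach is approached as far as the arm can. A call with a number of a shift or a turn outside -1 to 1 is refused whole. A call with a gripper value outside its range is refused whole. The fingers move at their own pace and stop on an object; the grip force is fixed at half the most. Time passes only in rows, so rows that repeat a pose let the fingers close. It gives the time, the measured TCP pose, the force, the opening and the grip force at its end, in the units of the state.
- ctrl.get_obs(): the state, without advancing time (a new reading comes with each control period).
- ctrl.snapshot(name): name is "scene" or "top" or "wrist"; returns a dict with "color" (384x512x3 uint8, red, green, blue), "intrinsics" (3x3 intrinsics, pixels), "R" (3x3) and "t" (3): a world point X has camera coordinates R X + t. Camera axes: x right, y down, z forward; pixel columns grow to the right and rows downward; lengths in m; the calibration is good to about 2 mm. A picture is of the moment at which its call begins. There is no depth.
- ctrl.close_job(): hands the job in; it is judged then, once.
The state is a dict: "clock": time; "joint_pos": joint angles; "qvel": joint speeds; "tau": joint torques, N m; "tool_pos": TCP position; "orientation": TCP orientation; "force": force on the tool from outside, world axes, zero at the start; "moment": the same for the moment, N m; "opening": finger opening in m; "gripper_force": force on a finger pad.
Only numpy, scipy, OpenCV 4.12 (cv2) and the standard library are available. Lean on these libraries where they do the work, as an engineer would, in place of code of your own. Each camera call takes 0.05 s, during which the arm holds its last target. There are 200 camera calls.

## Working session

There is one attempt and no reset: what is moved stays moved. The work goes in short steps, Python scripts to look and compute and a shell command to move; the robot and the scene stay as the last step left them, time stands still between calls to the robot, and variables do not carry over. Pictures are saved under pics/ and viewed, at most 10 in all, crops included, and the job is handed in when it is done.

```bash
mkdir -p pics; ls; python3 - <<'E'
from plant import ctrl
import cv2,pickle
d={}
for n in ["scene","top","wrist"]:
    s=ctrl.snapshot(n); d[n]=s
    cv2.imwrite(f"pics/{n}0.png",s["color"][:,:,::-1])
    C=-s["R"].T@s["t"]; print(n,C.round(3),s["R"][2].round(3),s["intrinsics"][0,0].round(1))
pickle.dump(d,open("s0.pkl","wb"))
o=ctrl.get_obs(); print({k:o[k] for k in("clock","tool_pos","orientation","opening","force")})
E
```

```text
pics
scene [ 1.057 -0.671  0.694] [-0.447  0.604 -0.66 ] 379.2
top [ 0.456 -0.071  1.683] [ 0.098  0.016 -0.995] 466.3
wrist [0.335 0.59  0.383] [-0.238  0.104 -0.966] 329.7
{'clock': 0.15, 'tool_pos': array([0.27130514, 0.61768122, 0.24782113]), 'orientation': array([ 1.79923140e+02, -1.09429841e-02, -2.37130680e+01]), 'opening': 0.08734092449443978, 'force': array([-0.09563253,  0.03470036,  0.07228355])}
```

View pics/top0.png

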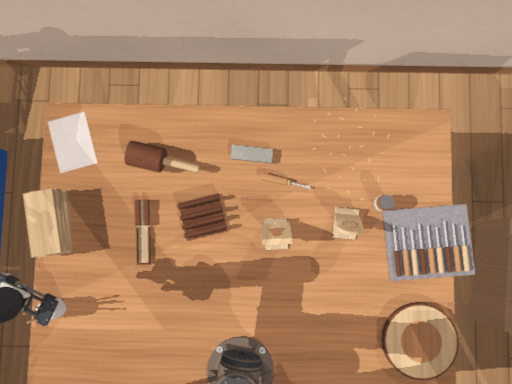

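View pics/scene0.png

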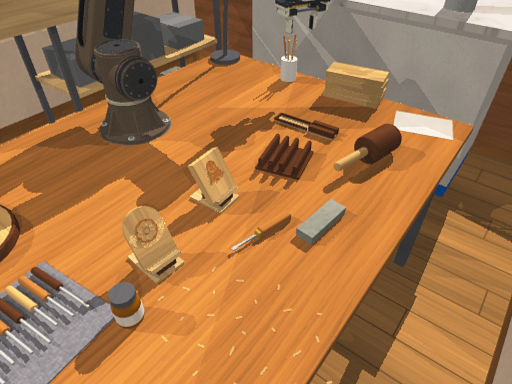

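```bash
cat > h.py <<'E'
import numpy as np,cv2,pickle
from plant import ctrl
from scipy.spatial.transform import Rotation as Ro
def C(s): return -s["R"].T@s["t"]
def ray(s,p): 
    d=s["R"].T@np.linalg.inv(s["intrinsics"])@np.array([p[0],p[1],1.]); return C(s),d/np.linalg.norm(d)
def onz(s,p,z): c,d=ray(s,p); return c+d*(z-c[2])/d[2]
def tri(obs):  # [(s,p),...] -> point, rms miss (mm)
    A=np.zeros((3,3));b=np.zeros(3);r=[ray(s,p) for s,p in obs]
    for c,d in r: M=np.eye(3)-np.outer(d,d);A+=M;b+=M@c
    X=np.linalg.solve(A,b); return X,1e3*np.sqrt(np.mean([np.sum(((np.eye(3)-np.outer(d,d))@(X-c))**2) for c,d in r]))
def pix(s,X): q=s["intrinsics"]@(s["R"]@np.asarray(X,float)+s["t"]); return q[:2]/q[2]
def snap(n,f):
    s=ctrl.snapshot(n); pickle.dump(s,open(f+".pkl","wb")); cv2.imwrite(f"pics/{f}.png",s["color"][:,:,::-1]); return s
def load(f): return pickle.load(open(f+".pkl","rb"))
def rows(pos,R):  # target pose -> shift (units) and turn (units) from now's measured pose
    o=ctrl.get_obs(); R0=Ro.from_euler("xyz",o["orientation"],degrees=True)
    d=R0.inv().apply(np.asarray(pos)-o["tool_pos"])/.1; w=(R0.inv()*R).as_rotvec()/(np.pi/2)
    print("delta",d.round(3),"rot",w.round(3),"rows",np.ceil(max(np.linalg.norm(d)*2,np.linalg.norm(w)*90/8.59)))
def down(yaw): return Ro.from_euler("xyz",[180,0,yaw],degrees=True)
E
python3 - <<'E'
from h import *
d=pickle.load(open("s0.pkl","rb"));s=d["top"]
for n,p in dict(base=(240,372),rack=(203,215),tray=(143,230),thick=(276,233),thin=(347,223),gouge=(277,179),tip=(312,187),hone=(252,154)).items(): print(n,onz(s,p,0.02).round(3))
im=s["color"][130:275,120:400,::-1]; cv2.imwrite("pics/topc.png",cv2.resize(im,None,fx=2.85,fy=2.85,interpolation=cv2.INTER_CUBIC))
rows([.56,.1,.42],down(0))
E
```

```text
base [0.001 0.    0.02 ]
rack [0.541 0.146 0.02 ]
tray [0.483 0.359 0.02 ]
thick [ 0.482 -0.115  0.02 ]
thin [ 0.523 -0.367  0.02 ]
gouge [ 0.676 -0.116  0.02 ]
tip [ 0.649 -0.241  0.02 ]
hone [ 0.765 -0.024  0.02 ]
delta [ 4.725  3.581 -1.716] rot [ 0.001  0.    -0.263] rows 13.0
```

View pics/topc.png

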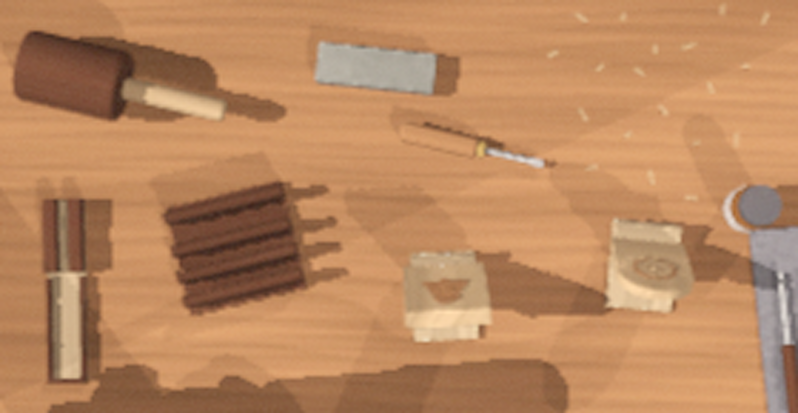

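```bash
A='{"grip":0,"delta_pos":[1,0.5,-0.12],"rotation":[0,0,0]}'; true
python3 -m creep '[{"grip":0,"delta_pos":[1,0.5,-0.12],"rotation":[0,0,0]},{"grip":0,"delta_pos":[1,0.5,-0.12],"rotation":[0,0,0]},{"grip":0,"delta_pos":[1,0.5,-0.12],"rotation":[0,0,0]}]' 
python3 -m creep '[{"grip":0,"delta_pos":[1,0.5,-0.12],"rotation":[0,0,0]},{"grip":0,"delta_pos":[1,0.5,-0.12],"rotation":[0,0,0]},{"grip":0,"delta_pos":[1,0.5,-0.12],"rotation":[0,0,0]}]' 
python3 -m creep '[{"grip":0,"delta_pos":[1,0.5,-0.12],"rotation":[0,0,0]},{"grip":0,"delta_pos":[1,0.5,-0.12],"rotation":[0,0,0]},{"grip":0,"delta_pos":[1,0.5,-0.12],"rotation":[0,0,0]}]' 
python3 -m creep '[{"grip":0,"delta_pos":[1,0.5,-0.12],"rotation":[0,0,-0.26]},{"grip":0,"delta_pos":[1,0.5,-0.12],"rotation":[0,0,-0.26]},{"grip":0,"delta_pos":[1,0.5,-0.12],"rotation":[0,0,-0.26]},{"grip":0,"delta_pos":[1,0.5,-0.12],"rotation":[0,0,-0.26]}]' 
python3 - <<'E'
from h import *
s=snap("wrist","w1"); rows([.59,.08,.3],down(0)); print(C(s).round(3))
E
```

```text
clock: 0.45
tool_pos: [0.3449, 0.529, 0.2612]
orientation: [180.0, -0.0, -23.8]
force: [0.4, 1.1, -0.1]
opening: 0.0876
gripper_force: 0.0
clock: 0.75
tool_pos: [0.4164, 0.443, 0.2733]
orientation: [-180.0, -0.0, -23.9]
force: [-0.7, 0.3, 0.7]
opening: 0.0882
gripper_force: 0.0
clock: 1.05
tool_pos: [0.4878, 0.3573, 0.2851]
orientation: [-180.0, -0.0, -23.9]
force: [-0.5, 0.3, 0.3]
opening: 0.0878
gripper_force: 0.0
clock: 1.45
tool_pos: [0.5585, 0.2726, 0.2963]
orientation: [180.0, 0.0, -0.3]
force: [-0.6, 0.0, -0.0]
opening: 0.0877
gripper_force: 0.0
delta [ 0.34   1.933 -0.039] rot [ 0.     0.    -0.005] rows 4.0
[0.628 0.272 0.431]
```

View pics/w1.png

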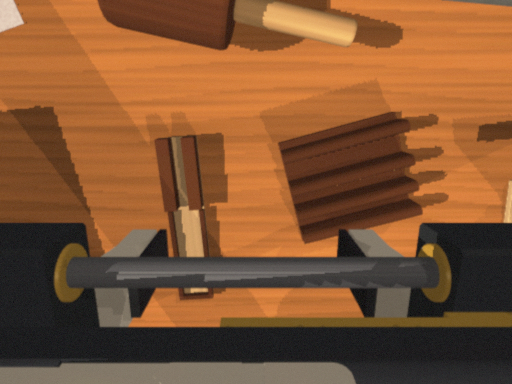

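```bash

python3 -m creep '[{"grip":0,"delta_pos":[-1,0,0],"rotation":[0,0,0]},{"grip":0,"delta_pos":[-1,0,0],"rotation":[0,0,0]},{"grip":0,"delta_pos":[-1,0,0],"rotation":[0,0,0]},{"grip":0,"delta_pos":[-1,0,0],"rotation":[0,0,0]}]' | grep tool_pos
python3 -c 'from h import *; snap("wrist","w2")'
python3 -m creep '[{"grip":0,"delta_pos":[0,1,0],"rotation":[0,0,0]},{"grip":0,"delta_pos":[0,1,0],"rotation":[0,0,0]}]' | grep tool_pos
python3 -m creep '[{"grip":0,"delta_pos":[0,1,0],"rotation":[0,0,0]},{"grip":0,"delta_pos":[0,1,0],"rotation":[0,0,0]},{"grip":0,"delta_pos":[0,1,0],"rotation":[0,0,0]},{"grip":0,"delta_pos":[0,1,0],"rotation":[0,0,0]}]' | grep tool_pos
python3 -c 'from h import *; snap("wrist","w3")'
python3 -m creep '[{"grip":0,"delta_pos":[0,1,0],"rotation":[0,0,0]},{"grip":0,"delta_pos":[0,1,0],"rotation":[0,0,0]}]' | grep tool_pos
python3 -m creep '[{"grip":0,"delta_pos":[0,1,0],"rotation":[0,0,0]},{"grip":0,"delta_pos":[0,1,0],"rotation":[0,0,0]},{"grip":0,"delta_pos":[0,1,0],"rotation":[0,0,0]},{"grip":0,"delta_pos":[0,1,0],"rotation":[0,0,0]}]' | grep tool_pos
python3 -c 'from h import *; snap("wrist","w4")'
python3 -m creep '[{"grip":0,"delta_pos":[0,1,0],"rotation":[0,0,0]},{"grip":0,"delta_pos":[0,1,0],"rotation":[0,0,0]}]' | grep tool_pos
python3 -m creep '[{"grip":0,"delta_pos":[0,1,0],"rotation":[0,0,0]},{"grip":0,"delta_pos":[0,1,0],"rotation":[0,0,0]},{"grip":0,"delta_pos":[0,1,0],"rotation":[0,0,0]},{"grip":0,"delta_pos":[0,1,0],"rotation":[0,0,0]}]' | grep tool_pos
python3 - <<'E'
from h import *
snap("wrist","w5")
# montage: upper 235 rows of each of w2..w5
I=[cv2.imread(f"pics/w{i}.png")[:240] for i in(2,3,4,5)]
m=np.vstack([np.hstack(I[:2]),np.hstack(I[2:])]); cv2.imwrite("pics/m.png",cv2.resize(m,(800,375),interpolation=cv2.INTER_AREA))
E
```

```text
tool_pos: [0.4558, 0.2758, 0.2972]
tool_pos: [0.4571, 0.1748, 0.2958]
tool_pos: [0.4569, 0.0738, 0.2965]
tool_pos: [0.4565, -0.0243, 0.2963]
tool_pos: [0.4557, -0.1256, 0.2961]
tool_pos: [0.4563, -0.2235, 0.2969]
tool_pos: [0.4549, -0.3247, 0.2957]
```

View pics/m.png

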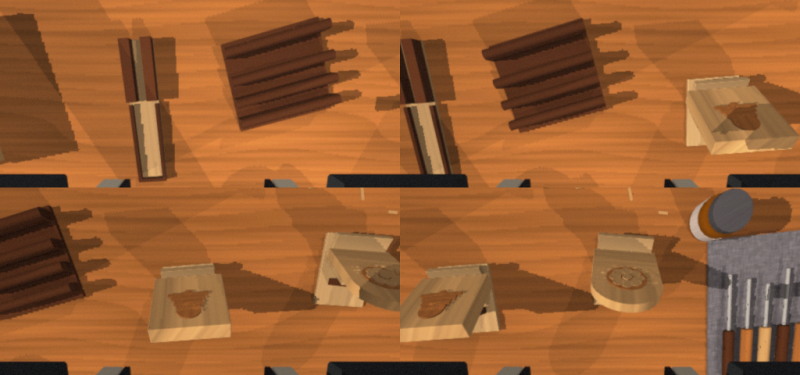

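```bash
python3 - <<'E'
from h import *
def crop(f,x,y,w=154,h=115):
    c=cv2.resize(cv2.imread(f"pics/{f}.png")[y:y+h,x:x+w],(400,300),interpolation=cv2.INTER_CUBIC)
    for i in range(0,w,20): cv2.putText(c,str(x+i),(int(i*400/w),8),0,.3,(255,0,0),1); cv2.line(c,(int(i*400/w),10),(int(i*400/w),14),(255,0,0),1)
    for i in range(0,h,20): cv2.putText(c,str(y+i),(0,int(i*300/h)+4),0,.3,(255,0,0),1)
    return c
m=np.vstack([np.hstack([crop("w3",358,90),crop("w4",170,90)]),np.hstack([crop("w4",358,40),crop("w5",220,45)])])
cv2.imwrite("pics/c4.png",m)
for f in("w2","w3"):
    im=cv2.imread(f"pics/{f}.png"); hsv=cv2.cvtColor(im,cv2.COLOR_BGR2HSV)
    print(f,[ (p,hsv[p[1],p[0]].tolist()) for p in [(330,60),(330,72),(160,70),(172,80),(190,180),(250,60),(60,60)]])
E
```

```text
w2 [((330, 60), [7, 156, 90]), ((330, 72), [9, 160, 99]), ((160, 70), [11, 183, 95]), ((172, 80), [15, 135, 91]), ((190, 180), [15, 124, 211]), ((250, 60), [13, 178, 199]), ((60, 60), [13, 179, 164])]
w3 [((330, 60), [13, 184, 155]), ((330, 72), [13, 182, 164]), ((160, 70), [9, 159, 53]), ((172, 80), [10, 170, 90]), ((190, 180), [13, 185, 215]), ((250, 60), [12, 174, 113]), ((60, 60), [12, 181, 166])]
```

View pics/c4.png

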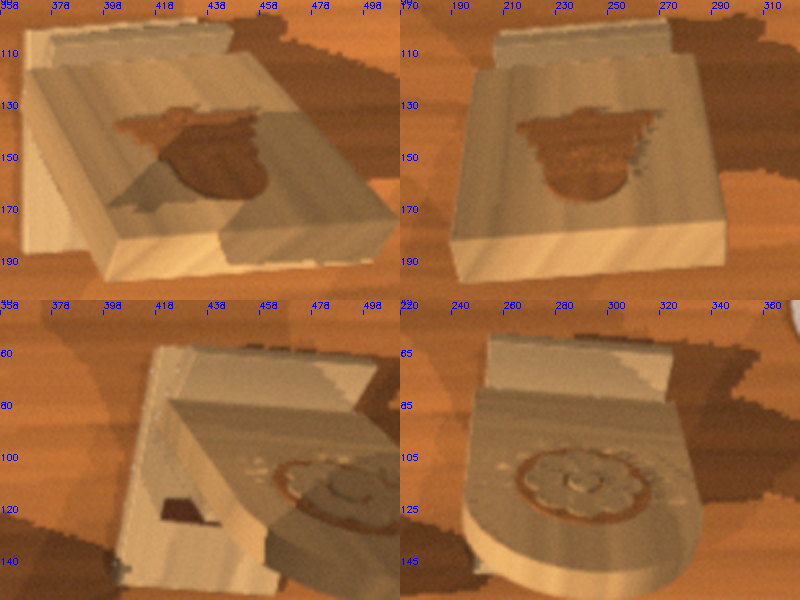

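```bash

python3 -m creep '[{"grip":0,"delta_pos":[1,-1,0],"rotation":[0,0,0]},{"grip":0,"delta_pos":[1,-1,0],"rotation":[0,0,0]},{"grip":0,"delta_pos":[1,-1,0],"rotation":[0,0,0]},{"grip":0,"delta_pos":[1,-1,0],"rotation":[0,0,0]},{"grip":0,"delta_pos":[1,-1,0],"rotation":[0,0,0]}]' | grep tool_pos
python3 -c 'from h import *; snap("wrist","w6")'
python3 -m creep '[{"grip":0,"delta_pos":[0,-1,0],"rotation":[0,0,0]},{"grip":0,"delta_pos":[0,-1,0],"rotation":[0,0,0]}]' | grep tool_pos
python3 -m creep '[{"grip":0,"delta_pos":[0,-1,0],"rotation":[0,0,0]},{"grip":0,"delta_pos":[0,-1,0],"rotation":[0,0,0]},{"grip":0,"delta_pos":[0,-1,0],"rotation":[0,0,0]},{"grip":0,"delta_pos":[0,-1,0],"rotation":[0,0,0]}]' | grep tool_pos
python3 - <<'E'
from h import *
s=snap("wrist","w7"); s6=load("w6"); 
w={i:load(f"w{i}") for i in(2,3,4,5,6,7)}
def crop(f,x,y,w=154,h=115):
    c=cv2.resize(cv2.imread(f"pics/{f}.png")[y:y+h,x:x+w],(400,300),interpolation=cv2.INTER_CUBIC)
    for i in range(0,w,20): cv2.putText(c,str(x+i),(int(i*400/w),8),0,.3,(255,0,0),1); cv2.line(c,(int(i*400/w),10),(int(i*400/w),14),(255,0,0),1)
    for i in range(0,h,20): cv2.putText(c,str(y+i),(0,int(i*300/h)+4),0,.3,(255,0,0),1)
    return c
def at(s): u=pix(s,[.665,-.18,.01]).astype(int); print(u); return max(u[0]-77,0),max(u[1]-57,0)
m=np.vstack([np.hstack([crop("w2",280,10,),crop("w3",100,10)]),np.hstack([crop("w6",*at(s6)),crop("w7",*at(s))])])
cv2.imwrite("pics/c5.png",m)
P=dict(k_fll=[(4,198.5,116.1),(3,368.4,116.1)],k_flr=[(4,283.6,111.1),(3,455,110.3)],k_ftl=[(4,189.6,182),(3,403.8,182)],k_ftr=[(4,294.8,174.7),(3,511.6,174.3)],k_btl=[(4,193.5,198.5),(3,398.4,197.7)],k_btr=[(4,295.1,190.8),(3,501.6,190.4)],
 n_fll=[(5,248.1,79.5),(4,422.7,77.6)],n_flr=[(5,326.3,84.5),(4,494.7,82.5)],n_ros=[(5,290.5,115.1),(4,496.6,112.8)])
X={}
for k,v in P.items(): X[k],e=tri([(w[i],(a,b)) for i,a,b in v]); print(k,X[k].round(4),"miss %.1f"%e)
def L(a,b): d=X[b]-X[a]; print(a,b,"len %.1f"%(1e3*np.linalg.norm(d)),"dir",(d/np.linalg.norm(d)).round(3))
for a,b in [("k_fll","k_flr"),("k_ftl","k_ftr"),("k_btl","k_btr"),("k_fll","k_ftl"),("k_flr","k_ftr"),("k_ftl","k_btl"),("k_ftr","k_btr"),("n_fll","n_flr")]: L(a,b)
E
```

```text
tool_pos: [0.5555, -0.2227, 0.2966]
tool_pos: [0.5542, -0.1257, 0.2967]
tool_pos: [0.5551, -0.0249, 0.2971]
[216  72]
[380  71]
k_fll [ 0.5146 -0.063   0.0335] miss 0.1
k_flr [ 0.5199 -0.1625  0.0355] miss 0.3
k_ftl [ 0.4576 -0.0674  0.1316] miss 0.2
k_ftr [ 0.4643 -0.1648  0.1335] miss 0.1
k_btl [ 0.4394 -0.0684  0.122 ] miss 0.2
k_btr [ 0.4463 -0.1669  0.1226] miss 0.1
n_fll [ 0.5547 -0.3203  0.0337] miss 0.7
n_flr [ 0.5496 -0.4124  0.0204] miss 0.7
n_ros [ 0.5169 -0.3618  0.103 ] miss 0.7
k_fll k_flr len 99.6 dir [ 0.054 -0.998  0.019]
k_ftl k_ftr len 97.7 dir [ 0.069 -0.997  0.02 ]
k_btl k_btr len 98.8 dir [ 0.07  -0.998  0.006]
k_fll k_ftl len 113.5 dir [-0.502 -0.038  0.864]
k_flr k_ftr len 112.7 dir [-0.493 -0.02   0.87 ]
k_ftl k_btl len 20.6 dir [-0.884 -0.049 -0.464]
k_ftr k_btr len 21.2 dir [-0.852 -0.1   -0.513]
n_fll n_flr len 93.3 dir [-0.054 -0.988 -0.143]
```

View pics/c5.png

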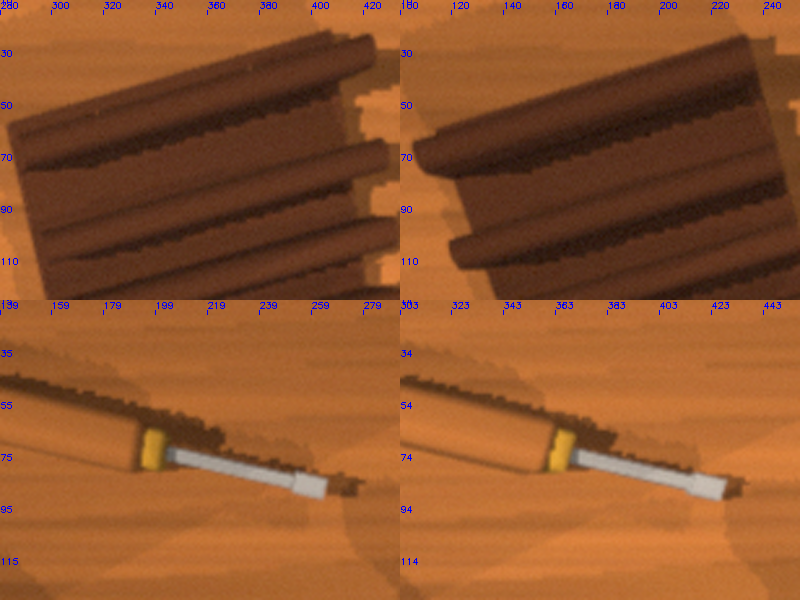

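```bash
python3 - <<'E'
from h import *
w={i:load(f"w{i}") for i in(1,2,3,4,5,6,7)}
for k,v in dict(tip=[(6,264.5,87),(7,428.1,86.4)],fer=[(6,198.3,72.5),(7,365.4,72.3)],hend=[(6,192.5,71.3)]*0 or [(6,192.5,71.5),(7,359.2,71.2)]).items():
    X,e=tri([(w[i],(a,b)) for i,a,b in v]); print(k,X.round(4),"miss %.1f"%e)
a,b=[onz(w[5],p,.031) for p in((248.1,79.5),(326.3,84.5))]; print("thin lower",a.round(4),b.round(4),np.linalg.norm(b-a))
for i in(1,2,3):
    hsv=cv2.cvtColor(w[i]["color"],cv2.COLOR_RGB2HSV); H,S,V=[hsv[...,j].astype(int) for j in range(3)]
    for nm,m in (("dark",((V<108)&((H<=10)|(V<80)))),("pale",((S<145)&(H>=13)&(V>80)))):
        m=m.astype(np.uint8)*255; m[225:]=0; m=cv2.morphologyEx(m,cv2.MORPH_CLOSE,np.ones((3,3)))
        m=cv2.morphologyEx(m,cv2.MORPH_OPEN,np.ones((2,2)))
        cs,_=cv2.findContours(m,cv2.RETR_EXTERNAL,cv2.CHAIN_APPROX_NONE)
        for c in cs:
            if cv2.contourArea(c)>500: print(i,nm,int(cv2.contourArea(c)),cv2.approxPolyDP(c,2.,True)[:,0].tolist())
E
```

```text
tip [ 0.6479 -0.2373  0.0134] miss 0.1
fer [ 0.6638 -0.1588  0.0177] miss 0.1
hend [ 0.6651 -0.1518  0.0164] miss 0.0
thin lower [ 0.5542 -0.3202  0.031 ] [ 0.5483 -0.4102  0.031 ] 0.09011505822094248
1 dark 558 [[165, 139], [171, 156], [174, 190], [171, 191], [161, 179], [166, 210], [170, 212], [171, 225], [175, 225], [174, 212], [180, 203], [171, 139]]
1 dark 11553 [[408, 121], [398, 120], [392, 113], [281, 144], [300, 225], [374, 224], [375, 221], [383, 223], [411, 214], [421, 214], [419, 205], [408, 199], [408, 192], [417, 189], [417, 182], [406, 177], [403, 172], [405, 167], [414, 164], [414, 158], [400, 150], [399, 133], [410, 130]]
1 dark 3462 [[101, 0], [105, 6], [103, 11], [109, 21], [128, 29], [167, 38], [173, 37], [185, 42], [225, 49], [234, 30], [235, 0], [228, 0], [222, 8], [204, 5], [214, 10], [222, 9], [224, 15], [221, 17], [189, 10], [192, 14], [198, 13], [221, 19], [222, 23], [217, 27], [164, 10], [155, 11], [152, 8], [139, 7], [129, 0]]
1 pale 949 [[172, 138], [181, 206], [175, 212], [176, 225], [201, 225], [199, 211], [189, 210], [181, 138]]
1 pale 3270 [[236, 0], 
[... 801 characters left out ...]
ark 2811 [[6, 51], [0, 58], [0, 133], [44, 130], [27, 54]]
3 dark 14216 [[232, 25], [116, 60], [107, 66], [108, 73], [112, 77], [120, 78], [128, 92], [129, 100], [121, 104], [121, 109], [136, 116], [139, 128], [131, 131], [134, 140], [145, 141], [148, 154], [141, 158], [144, 166], [153, 165], [158, 168], [159, 165], [171, 165], [178, 161], [193, 159], [195, 156], [256, 142], [263, 137], [238, 39]]
3 pale 10548 [[368, 104], [368, 187], [393, 186], [400, 197], [422, 197], [500, 190], [508, 180], [510, 174], [454, 112], [446, 111], [447, 101], [420, 98]]
3 pale 2212 [[28, 54], [45, 130], [12, 133], [9, 136], [16, 143], [36, 222], [58, 223], [38, 142], [39, 135], [46, 135], [47, 138], [48, 135]]
```

```bash
python3 - <<'E'
from h import *
w={i:load(f"w{i}") for i in(1,2,3,4,5,6,7)}
T=lambda *v: tri([(w[i],(a,b)) for i,a,b in v])
r=[T((1,410,125.5),(2,424,30.5)),T((1,414.5,161),(2,430,70)),T((1,418,185.5),(2,433.5,100)),T((1,420.5,210),(2,436.5,127.5))]
for X,e in r: print("railR",X.round(4),"%.1f"%e)
R_=np.array([onz(w[2],p,.041) for p in((424,30.5),(430,70),(433.5,100),(436.5,127.5))]); L_=np.array([onz(w[3],p,.041) for p in((107,69.5),(120.5,106.5),(131.5,135.5),(141.5,162))])
print(R_.round(4).tolist(),L_.round(4).tolist())
d=L_-R_; print("len",np.linalg.norm(d,axis=1).round(4),"yaw",np.degrees(np.arctan2(-d[:,0],d[:,1])).round(1))
m=(L_+R_)/2; print("mid",m.round(4).tolist(), "gaps",np.linalg.norm(np.diff(m,axis=0),axis=1).round(4)); e=m[0]-m[3]; print("yaw from x",np.degrees(np.arctan2(e[1],e[0])))
print("base left edge z0", onz(w[2],(285,59),0).round(4),onz(w[2],(310,165),0).round(4))
for n,v in dict(bayL=((2,172,136),(3,16,143)),bayR=((2,199,134),(3,38.5,141)),chL=((2,170,52),(3,5,51)),).items(): X,e=T(*v); print(n,X.round(4),"%.1f"%e)
for i,ps in((2,((172,136),(183,225),(199,134),(208,225))),(3,((16,143),(36,222),(38.5,141),(58.5,223)))):
    q=[onz(w[i],p,.005) for p in ps]; print(i,[a[:2].round(4).tolist() for a in q],[np.degrees(np.arctan2(*(q[j]-q[j+1])[1::-1])).round(1) for j in(0,2)])
for n in ["w2"]:
    g=w[2]["color"][222:246,150:240]; np.set_printoptions(linewidth=200)
    print(g[:,45].tolist()[::2])
E
```

```text
railR [0.6057 0.0864 0.0344] 0.1
railR [0.5643 0.0777 0.0397] 0.6
railR [0.5322 0.0655 0.0318] 0.8
railR [0.5009 0.0592 0.0343] 1.1
[[0.6044, 0.0897, 0.041], [0.5641, 0.0778, 0.041], [0.532, 0.0694, 0.041], [0.5012, 0.0617, 0.041]] [[0.5677, 0.2344, 0.041], [0.5279, 0.2239, 0.041], [0.495, 0.2147, 0.041], [0.4637, 0.206, 0.041]]
len [0.1493 0.1506 0.1499 0.1491] yaw [14.2 13.9 14.3 14.6]
mid [[0.586, 0.1621, 0.041], [0.546, 0.1508, 0.041], [0.5135, 0.1421, 0.041], [0.4825, 0.1338, 0.041]] gaps [0.0416 0.0336 0.0321]
yaw from x 15.249598281667792
base left edge z0 [0.5815 0.2357 0.    ] [0.4506 0.1998 0.    ]
bayL [0.4864 0.3796 0.0016] 2.8
bayR [0.4898 0.3428 0.0127] 2.8
chL [ 0.5932  0.3775 -0.0074] 2.1
2 [[0.4895, 0.3788], [0.3686, 0.3717], [0.4919, 0.3441], [0.3685, 0.3374]] [np.float64(3.3), np.float64(3.1)]
3 [[0.4839, 0.3772], [0.3764, 0.3707], [0.4862, 0.3478], [0.3747, 0.3402]] [np.float64(3.4), np.float64(3.9)]
[[225, 177, 115], [223, 175, 113], [106, 78, 46], [76, 41, 26], [94, 54, 34], [142, 85, 47], [169, 101, 49], [173, 103, 50], [188, 111, 52], [191, 114, 56], [182, 107, 49], [193, 115, 56]]
```

```bash
python3 - <<'E'
from h import *
o=ctrl.get_obs(); print(o["clock"],o["joint_pos"].round(1),o["orientation"].round(1))
for y in(-101.5,78.5): rows([.6708,-.1246,.10],down(y))
E
```

```text
5.1 [ 17.5   7.6 -10.2   0.  -72.1  72.2] [-180.    -0.    -0.2]
delta [1.16  0.983 1.971] rot [-0.    -0.     1.125] rows 12.0
delta [1.16  0.983 1.971] rot [ 0.    -0.    -0.875] rows 10.0
```

```bash

python3 -m creep '[{"grip":0,"delta_pos":[1,0.98,1],"rotation":[0,0,0]},{"grip":0,"delta_pos":[1,0.98,1],"rotation":[0,0,0]},{"grip":0,"delta_pos":[1,0.98,1],"rotation":[0,0,0]},{"grip":0,"delta_pos":[1,0.98,1],"rotation":[0,0,0]}]' | grep tool_pos
python3 -m creep '[{"grip":0,"delta_pos":[0.16,0,0],"rotation":[0,0,0.45]},{"grip":0,"delta_pos":[0.16,0,0],"rotation":[0,0,0.45]},{"grip":0,"delta_pos":[0.16,0,0],"rotation":[0,0,0.45]},{"grip":0,"delta_pos":[0.16,0,0],"rotation":[0,0,0.45]},{"grip":0,"delta_pos":[0.16,0,0],"rotation":[0,0,0.45]}]' | grep tool_pos
python3 -m creep '[{"grip":0,"delta_pos":[0,0,0],"rotation":[0,0,0.45]},{"grip":0,"delta_pos":[0,0,0],"rotation":[0,0,0.45]},{"grip":0,"delta_pos":[0,0,0],"rotation":[0,0,0.45]},{"grip":0,"delta_pos":[0,0,0],"rotation":[0,0,0.45]},{"grip":0,"delta_pos":[0,0,0],"rotation":[0,0,0.45]}]' | grep tool_pos
python3 -m creep '[{"grip":0,"delta_pos":[0,0,0],"rotation":[0,0,0.225]},{"grip":0,"delta_pos":[0,0,0],"rotation":[0,0,0.225]},{"grip":0,"delta_pos":[0,0,0],"rotation":[0,0,0.225]},{"grip":0,"delta_pos":[0,0,0],"rotation":[0,0,0.225]}]' | grep tool_pos
python3 - <<'E'
from h import *
o=ctrl.get_obs(); print(o["clock"],o["tool_pos"].round(4),o["orientation"].round(1))
rows([.6708,-.1246,.032],down(-101.5))
s=snap("wrist","w8"); print([pix(s,p).round(0) for p in([.6479,-.2373,.012],[.6738,-.1099,.024],[.6708,-.1246,.024])])
E
```

```text
tool_pos: [0.6548, -0.1287, 0.1927]
tool_pos: [0.6705, -0.1269, 0.1964]
tool_pos: [0.6705, -0.1268, 0.1966]
tool_pos: [0.6705, -0.1266, 0.1966]
6.9 [ 0.6705 -0.1266  0.1966] [ 180.    -0.  -101.7]
delta [-2.000e-02  1.000e-03  1.646e+00] rot [ 0.    -0.    -0.003] rows 4.0
[array([252.,  57.]), array([252., 199.]), array([252., 184.])]
```

```bash

python3 -m creep '[{"grip":0.4,"delta_pos":[-0.02,0,1],"rotation":[0,0,0]},{"grip":0.4,"delta_pos":[-0.02,0,1],"rotation":[0,0,0]},{"grip":0.4,"delta_pos":[-0.02,0,1],"rotation":[0,0,0]},{"grip":0.4,"delta_pos":[-0.02,0,1],"rotation":[0,0,0]}]' | egrep "tool_pos|opening"
python3 -m creep '[{"grip":0.4,"delta_pos":[0,0,0.3],"rotation":[0,0,0]},{"grip":0.4,"delta_pos":[0,0,0.64],"rotation":[0,0,0]},{"grip":0.4,"delta_pos":[0,0,0.64],"rotation":[0,0,0]},{"grip":0.4,"delta_pos":[0,0,0.64],"rotation":[0,0,0]}]' | egrep "tool_pos|opening|force"
python3 -m creep '[{"grip":1,"delta_pos":[0,0,0],"rotation":[0,0,0]},{"grip":1,"delta_pos":[0,0,0],"rotation":[0,0,0]},{"grip":1,"delta_pos":[0,0,0],"rotation":[0,0,0]},{"grip":1,"delta_pos":[0,0,0],"rotation":[0,0,0]},{"grip":1,"delta_pos":[0,0,0],"rotation":[0,0,0]}]' 
python3 -m creep '[{"grip":1,"delta_pos":[0,0,0],"rotation":[0,0,0]},{"grip":1,"delta_pos":[0,0,0],"rotation":[0,0,0]},{"grip":1,"delta_pos":[0,0,0],"rotation":[0,0,0]}]' | egrep "tool_pos|opening|force" 
```

```text
tool_pos: [0.6714, -0.1235, 0.0968]
opening: 0.0613
tool_pos: [0.6731, -0.1229, 0.0352]
force: [0.6, 0.7, 1.0]
opening: 0.0525
gripper_force: 0.0
clock: 8.25
tool_pos: [0.672, -0.1226, 0.0334]
orientation: [-179.9, 0.0, -101.5]
force: [-1.1, -0.1, 5.4]
opening: 0.0241
gripper_force: 29.9
tool_pos: [0.6719, -0.1226, 0.0334]
force: [-0.5, 0.8, 6.6]
opening: 0.024
gripper_force: 29.9
```

```bash

python3 -m creep '[{"grip":1,"delta_pos":[0,0,-0.3],"rotation":[0,0,0]},{"grip":1,"delta_pos":[0,0,-0.7],"rotation":[0,0,0]},{"grip":1,"delta_pos":[0,0,-1],"rotation":[0,0,0]}]' | egrep "opening|gripper"
python3 -m creep '[{"grip":1,"delta_pos":[-0.4,0.3,-0.7],"rotation":[0,0,0]},{"grip":1,"delta_pos":[-0.85,0.64,-0.7],"rotation":[0,0,0]},{"grip":1,"delta_pos":[-0.85,0.64,-0.7],"rotation":[0,0,0]}]' | grep tool_pos
python3 -m creep '[{"grip":1,"delta_pos":[-0.85,0.64,0],"rotation":[0,0,0]},{"grip":1,"delta_pos":[-0.85,0.64,0],"rotation":[0,0,0]},{"grip":1,"delta_pos":[-0.85,0.64,0],"rotation":[0,0,0]}]' | grep tool_pos
python3 -m creep '[{"grip":1,"delta_pos":[-0.85,0.64,0],"rotation":[0,0,0]},{"grip":1,"delta_pos":[-0.85,0.64,0],"rotation":[0,0,0]},{"grip":1,"delta_pos":[-0.85,0.64,0],"rotation":[0,0,0]}]' | grep tool_pos
python3 -m creep '[{"grip":1,"delta_pos":[-0.85,0.64,0],"rotation":[0,0,0]},{"grip":1,"delta_pos":[-0.85,0.64,0],"rotation":[0,0,0]},{"grip":1,"delta_pos":[-0.85,0.64,0],"rotation":[0,0,0]}]' | grep tool_pos
python3 -m creep '[{"grip":1,"delta_pos":[-0.85,0.64,0],"rotation":[0,0,0]},{"grip":1,"delta_pos":[-0.85,0.64,0],"rotation":[0,0,0]},{"grip":1,"delta_pos":[-0.85,0.64,0],"rotation":[0,0,0]}]' | grep tool_pos
python3 -m creep '[{"grip":1,"delta_pos":[0,0,0],"rotation":[0,0,-0.39]},{"grip":1,"delta_pos":[0,0,0],"rotation":[0,0,-0.39]},{"grip":1,"delta_pos":[0,0,0],"rotation":[0,0,-0.39]},{"grip":1,"delta_pos":[0,0,0],"rotation":[0,0,-0.39]},{"grip":1,"delta_pos":[0,0,0],"rotation":[0,0,-0.39]}]' | grep orient
python3 -m creep '[{"grip":1,"delta_pos":[0,0,0],"rotation":[0,0,-0.39]},{"grip":1,"delta_pos":[0,0,0],"rotation":[0,0,-0.39]},{"grip":1,"delta_pos":[0,0,0],"rotation":[0,0,-0.39]},{"grip":1,"delta_pos":[0,0,0],"rotation":[0,0,-0.39]},{"grip":1,"delta_pos":[0,0,0],"rotation":[0,0,-0.39]}]' | grep orient
python3 -m creep '[{"grip":1,"delta_pos":[0,0,0],"rotation":[0,0,-0.385]},{"grip":1,"delta_pos":[0,0,0],"rotation":[0,0,-0.385]},{"grip":1,"delta_pos":[0,0,0],"rotation":[0,0,-0.385]},{"grip":1,"delta_pos":[0,0,0],"rotation":[0,0,-0.385]},{"grip":1,"delta_pos":[0,0,0],"rotation":[0,0,-0.385]}]' 
python3 - <<'E'
from h import *
snap("wrist","w9"); rows([.4418,.3578,.06],down(3.4))
E
```

```text
opening: 0.0236
gripper_force: 29.9
tool_pos: [0.6253, -0.025, 0.2044]
tool_pos: [0.578, 0.0733, 0.2028]
tool_pos: [0.5328, 0.169, 0.2025]
tool_pos: [0.4874, 0.265, 0.2024]
tool_pos: [0.4419, 0.3612, 0.2023]
orientation: [180.0, -0.0, -66.3]
orientation: [180.0, 0.0, -31.4]
clock: 11.85
tool_pos: [0.4433, 0.3576, 0.2024]
orientation: [180.0, 0.0, 3.1]
force: [0.4, -0.1, -1.1]
opening: 0.0237
gripper_force: 29.9
delta [-0.014 -0.003  1.425] rot [ 0.     0.    -0.006] rows 3.0
```

View pics/w9.png

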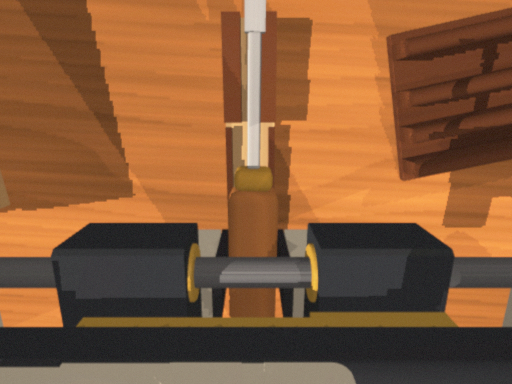

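```bash
python3 - <<'E'
from h import *
s=load("w9"); hsv=cv2.cvtColor(s["color"],cv2.COLOR_RGB2HSV)
for r in(20,45,70,95,110,115): 
    row=hsv[r,200:310]; print(r,"".join("D" if v<110 and h<12 else("p" if S<140 else ".") for h,S,v in row))
for c,r in((222,20),(277,20),(224,115),(275,115)): print(onz(s,(c,r),.026).round(4))
print(onz(s,(246,115),.026).round(4))
for r in(124,125): print("strip",onz(s,(249.5,r),.005).round(4))
E
```

```text
20 ........................................pppppppppppppppppppppppppp............................................
45 ........................................pppppppppppppppppppppp................................................
70 .........................................ppppppppppppppppppppp................................................
95 ........................................D.ppppppppppppppppppp.................................................
110 .........................................pppppppppppppppppppp.................................................
115 ........................................D.ppppppppppppppppppp.................................................
[0.5827 0.391  0.026 ]
[0.5853 0.344  0.026 ]
[0.5039 0.3868 0.026 ]
[0.5064 0.34   0.026 ]
[0.505  0.3666 0.026 ]
strip [0.496  0.3631 0.005 ]
strip [0.495 0.363 0.005]
```

```bash

python3 -m creep '[{"grip":1,"delta_pos":[0,-0.015,0.5],"rotation":[0,0,0]},{"grip":1,"delta_pos":[0,-0.015,1],"rotation":[0,0,0]},{"grip":1,"delta_pos":[0,-0.015,1],"rotation":[0,0,0]},{"grip":1,"delta_pos":[0,-0.015,1],"rotation":[0,0,0]}]' | egrep "tool_pos|force"
python3 -m creep '[{"grip":1,"delta_pos":[0,0,0.3],"rotation":[0,0,0]},{"grip":1,"delta_pos":[0,0,0.45],"rotation":[0,0,0]},{"grip":1,"delta_pos":[0,0,0.58],"rotation":[0,0,0]},{"grip":1,"delta_pos":[0,0,0.58],"rotation":[0,0,0]},{"grip":1,"delta_pos":[0,0,0.58],"rotation":[0,0,0]}]' | egrep "tool_pos|force"
python3 -m creep '[{"grip":1,"delta_pos":[0,0,0.02],"rotation":[0,0,0]},{"grip":1,"delta_pos":[0,0,0.04],"rotation":[0,0,0]},{"grip":1,"delta_pos":[0,0,0.05],"rotation":[0,0,0]},{"grip":1,"delta_pos":[0,0,0.05],"rotation":[0,0,0]}]' | egrep "tool_pos|force|orient"
python3 -c '
from h import *
snap("wrist","w10")'
```

```text
tool_pos: [0.4434, 0.3592, 0.1029]
force: [0.7, 1.0, -0.5]
gripper_force: 29.9
tool_pos: [0.4438, 0.3603, 0.0461]
force: [-0.1, 1.0, -0.8]
gripper_force: 29.9
tool_pos: [0.4431, 0.3594, 0.0396]
orientation: [-180.0, -0.0, 3.3]
force: [0.9, -0.7, -1.4]
gripper_force: 29.9
```

```bash

python3 -m creep '[{"grip":1,"delta_pos":[0,0,0.012],"rotation":[0,0,0]},{"grip":1,"delta_pos":[0,0,0.012],"rotation":[0,0,0]}]' | egrep "tool_pos|force"
python3 -m creep '[{"grip":0.4,"delta_pos":[0,0,0],"rotation":[0,0,0]},{"grip":0.4,"delta_pos":[0,0,0],"rotation":[0,0,0]},{"grip":0.4,"delta_pos":[0,0,0],"rotation":[0,0,0]},{"grip":0.4,"delta_pos":[0,0,0],"rotation":[0,0,0]},{"grip":0.4,"delta_pos":[0,0,0],"rotation":[0,0,0]}]' | egrep "opening|force"
python3 -m creep '[{"grip":0.4,"delta_pos":[0,0,-0.3],"rotation":[0,0,0]},{"grip":0.4,"delta_pos":[0,0,-0.7],"rotation":[0,0,0]},{"grip":0.4,"delta_pos":[0,0,-1],"rotation":[0,0,0]},{"grip":0.4,"delta_pos":[0,0,-1],"rotation":[0,0,0]}]' | egrep "tool_pos|opening"
python3 -m creep '[{"grip":0.4,"delta_pos":[-0.4,0,-1],"rotation":[0,0,0]},{"grip":0.4,"delta_pos":[-0.4,0,-1],"rotation":[0,0,0]},{"grip":0.4,"delta_pos":[-0.4,0,-1],"rotation":[0,0,0]},{"grip":0.4,"delta_pos":[-0.4,0,-1],"rotation":[0,0,0]}]' 
python3 - <<'E'
from h import *
s=snap("wrist","w11")
tip=[.4297+.130*np.cos(.0576),.3588+.130*np.sin(.0576),.017]
print("expected tip pix",pix(s,tip).round(1))
S=cv2.cvtColor(s["color"],cv2.COLOR_RGB2HSV)[...,1]; S=S.copy(); S[225:]=255
m=(S<60).astype(np.uint8); n,l,st,c=cv2.connectedComponentsWithStats(m)
for i in range(1,n):
    if st[i,4]>60: print(st[i],c[i].round(1))
o=ctrl.get_obs();print(o["joint_pos"].round(1))
# thick grasp
y=3.7;Rp=Ro.from_euler("z",y,degrees=True)*Ro.from_euler("y",-30,degrees=True)
zp=Rp.as_matrix()[:,2];xp=Rp.as_matrix()[:,0]
tool=Ro.from_matrix(np.column_stack([np.cross(-xp,-zp),-xp,-zp])); print("z",zp.round(3),"tool eul",tool.as_euler("xyz",degrees=True).round(1))
og=np.array([.5085,-.1133,.0285]); 
for h in(.098,.198): print(h,(og+h*zp).round(4)); rows(og+h*zp,tool)
E
```

```text
tool_pos: [0.4431, 0.3594, 0.0384]
force: [-0.1, 0.2, -1.4]
gripper_force: 29.9
force: [0.2, 0.8, 0.7]
opening: 0.0521
gripper_force: 0.0
tool_pos: [0.4448, 0.3615, 0.1431]
opening: 0.053
clock: 14.75
tool_pos: [0.403, 0.3578, 0.2403]
orientation: [-179.8, -0.1, 3.3]
force: [0.8, -0.7, 0.0]
opening: 0.0527
gripper_force: 0.0
expected tip pix [253.9  15.2]
[251  16  10  79 487] [254.8  50.4]
[ 49 224  81   1  81] [ 89. 224.]
[360 224  67   1  67] [393. 224.]
[ 62.4   8.1 -17.5  -0.  -64.4  30.9]
z [-0.499 -0.032  0.866] tool eul [-150.     0.   -86.3]
0.098 [ 0.4596 -0.1165  0.1134]
delta [0.293 4.763 1.245] rot [0.261 0.261 0.971] rows 11.0
0.198 [ 0.4097 -0.1197  0.2   ]
delta [-0.207  4.765  0.379] rot [0.261 0.261 0.971] rows 11.0
```

```bash

for i in 1 2 3 4 5; do python3 -m creep '[{"grip":0,"delta_pos":[0.05,0.95,0],"rotation":[0,0,0]},{"grip":0,"delta_pos":[0.05,0.95,0],"rotation":[0,0,0]}]' | grep tool_pos; done
for i in 1 2 3; do python3 -m creep '[{"grip":0,"delta_pos":[0,0,0],"rotation":[0,0,0.332]},{"grip":0,"delta_pos":[0,0,0],"rotation":[0,0,0.332]},{"grip":0,"delta_pos":[0,0,0],"rotation":[0,0,0.332]},{"grip":0,"delta_pos":[0,0,0],"rotation":[0,0,0.332]}]' | grep orient; done
python3 -m creep '[{"grip":0,"delta_pos":[0,0,0],"rotation":[0.333,0,0]},{"grip":0,"delta_pos":[0,0,0],"rotation":[0.333,0,0]},{"grip":0,"delta_pos":[0,0,0],"rotation":[0.333,0,0]},{"grip":0,"delta_pos":[0,0,0],"rotation":[0.333,0,0]},{"grip":0,"delta_pos":[0,0,0],"rotation":[0.333,0,0]}]'
python3 - <<'E'
from h import *
print(ctrl.get_obs()["joint_pos"].round(1))
T=Ro.from_euler("xyz",[-150,0,-86.3],degrees=True); zp=-T.as_matrix()[:,2]; og=np.array([.5085,-.1133,.0285])
for h in(.198,.148,.098): print((og+h*zp).round(4)); rows(og+h*zp,T)
E
```

```text
tool_pos: [0.4129, 0.2611, 0.2359]
tool_pos: [0.4232, 0.1654, 0.2363]
tool_pos: [0.4336, 0.0709, 0.2366]
tool_pos: [0.444, -0.0235, 0.2366]
tool_pos: [0.4545, -0.1181, 0.2365]
orientation: [179.9, 0.2, -27.0]
orientation: [179.8, 0.1, -56.8]
orientation: [179.8, -0.0, -86.7]
clock: 17.5
tool_pos: [0.4515, -0.1166, 0.235]
orientation: [-150.2, 0.0, -86.4]
force: [-0.1, -0.1, -0.5]
opening: 0.0878
gripper_force: 0.0
[ 13.5 -15.9 -50.5  11.  -26.3 -18.5]
[ 0.4097 -0.1197  0.2   ]
delta [0.005 0.538 0.095] rot [ 0.002 -0.    -0.001] rows 2.0
[ 0.4347 -0.1181  0.1567]
delta [0.005 0.536 0.595] rot [ 0.002 -0.    -0.001] rows 2.0
[ 0.4596 -0.1165  0.1134]
delta [0.004 0.534 1.095] rot [ 0.002 -0.    -0.001] rows 3.0
```

```bash

python3 -m creep '[{"grip":0,"delta_pos":[0,0.33,0.73],"rotation":[0,0,0]},{"grip":0,"delta_pos":[0,0.33,0.73],"rotation":[0,0,0]},{"grip":0,"delta_pos":[0,0.33,0.73],"rotation":[0,0,0]},{"grip":0,"delta_pos":[0,0.33,0.73],"rotation":[0,0,0]}]'
python3 - <<'E'
from h import *
print(ctrl.get_obs()["joint_pos"].round(1))
T=Ro.from_euler("xyz",[-150,0,-86.3],degrees=True); zp=-T.as_matrix()[:,2]; og=np.array([.5085,-.1133,.0285])
rows(og+.098*zp,T)
E
```

```text
clock: 17.9
tool_pos: [0.4648, -0.1195, 0.1606]
orientation: [-150.6, 0.3, -86.2]
force: [-0.6, -0.1, -0.1]
opening: 0.0877
gripper_force: 0.0
[ 10.4  -7.  -58.1  17.1 -10.1 -22.8]
delta [-0.031  0.275  0.387] rot [ 0.007  0.004 -0.001] rows 1.0
```

```bash
cat > kin.py <<'E'
from h import *
from scipy.optimize import least_squares
D=[([82.798,20.546,.682,0,-70.136,-16.507],[.2713,.6177,.2478],[180,0,-23.7]),([17.5,7.6,-10.2,0,-72.1,72.2],[.5551,-.0249,.2971],[180,0,-.2]),
([62.4,8.1,-17.5,0,-64.4,30.9],[.403,.3578,.2403],[180,0,3.3]),([13.5,-15.9,-50.5,11,-26.3,-18.5],[.4515,-.1166,.235],[-150.2,0,-86.4]),([10.4,-7,-58.1,17.1,-10.1,-22.8],[.4648,-.1195,.1606],[-150.6,.3,-86.2])]
r=lambda a,t: Ro.from_euler(a,t,degrees=True)
LO=np.array([-176.03,-82.01,-58.28,-173.87,-174.79,-173.66]);HI=np.array([176.03,121.73,71.71,95.51,-.11,173.66])
def fk(q,p,s4=1):
    a1,off,h,L1,L2,b,d6=p
    R1=r("z",q[0]);F=R1*r("y",q[1]-q[2]);W=F*r("x",s4*q[3])*r("y",-q[4])
    X=R1.apply([a1,off,h])+(R1*r("y",q[1])).apply([0,0,L1])+F.apply([L2,0,b])+W.apply([d6,0,0])
    # tool: z along W x; yaw=j1+j6-90 when down
    B=Ro.from_matrix(np.array([[0,0,1],[0,-1,0],[1,0,0]],float))  # tool z->x, x->z, y->-y
    return X,W*B*r("z",-q[5]+90)
def fit(s4):
    f=lambda p: np.concatenate([fk(q,p,s4)[0]-x for q,x,_ in D])
    return least_squares(f,[.0,-.19,.35,.4,.4,0,.2])
def load_p(): return np.load("p.npy"),int(np.load("s4.npy"))
def ik(X,T,q0,p,s4):
    f=lambda q: np.concatenate([(fk(q,p,s4)[0]-X)*1000,((fk(q,p,s4)[1].inv()*T).as_rotvec(degrees=True))*5])
    s=least_squares(f,np.clip(q0,LO+1,HI-1),bounds=(LO,HI)); return s.x,np.sqrt(np.sum(s.fun[:3]**2)),np.linalg.norm(s.fun[3:])/5
E
python3 - <<'E'
from kin import *
best=min(((fit(s).cost,s) for s in(1,-1)));s4=best[1];p=fit(s4).x;print(best,p.round(4)); np.save("p.npy",p);np.save("s4.npy",s4)
for q,x,e in D: X,T=fk(q,p,s4); print((1e3*(X-x)).round(1),T.as_euler("xyz",degrees=True).round(1),e)
E
```

```text
(np.float64(9.617521558212058e-05), -1) [ 0.0761 -0.1884  0.1736  0.6091  0.3749  0.0144  0.3813]
[-3.2  0.9  0.9] [180.    0.  -23.7] [180, 0, -23.7]
[-3.8  1.2 -2. ] [-1.8e+02 -1.0e-01 -3.0e-01] [180, 0, -0.2]
[-1.5  3.5  5.9] [180.    0.    3.3] [180, 0, 3.3]
[ 1.8 -1.5 -7.3] [-1.501e+02  1.000e-01 -8.640e+01] [-150.2, 0, -86.4]
[ 0.1 -6.7  2.5] [-150.6    0.3  -86.2] [-150.6, 0.3, -86.2]
```

```bash
cat > plan.py <<'E'
from kin import *
p,s4=load_p()
def pose(og,yaw,tilt,h,a,flip):
    Rp=r("z",yaw)*r("y",-tilt); M=Rp.as_matrix(); x,y,z=M.T; f=-1 if flip else 1
    tz=-z*np.cos(np.radians(a))+y*np.sin(np.radians(a)); ty=-f*x
    return np.array(og)+h*z-.003*tz,Ro.from_matrix(np.column_stack([np.cross(ty,tz),ty,tz]))
def ok(X,T,q0):
    b=None
    for g in([0,0,0,0,0,0],[0,0,0,40,0,0],[0,0,0,-40,0,0],[0,0,0,-120,0,0],[0,20,20,0,-40,-90],[0,0,0,0,-20,90]):
        q,e,w=ik(X,T,np.array(q0)+g,p,s4)
        if e<1 and w<.5:
            m=np.min(np.minimum(q-LO,HI-q)[[1,2,3,4,5]]); 
            if b is None or m>b[1]: b=(q.round(0),m.round(1))
    return b
E
python3 - <<'E'
from plan import *
q0=[10,0,-50,0,-40,-20]
for flip in(0,):
  for a in(-75,-60,-45,-30,30,45,60,75):
    X,T=pose([.5085,-.1133,.0285],3.7,30,.094,a,flip); g=ok(X,T,q0)
    print(a,flip,g, end=" | ")
    if g:
        g2=ok(X+[0,0,.06],T,g[0]); X3,T3=pose([.566,.1565,.02],15,0,.094,a,flip); g3=ok(X3,T3,g[0]+[25,0,20,0,0,0]); print(g2,"|",g3)
    else: print()
E
```

```text
-75 0 None | 
-60 0 None | 
-45 0 None | 
-30 0 None | 
30 0 (array([-21.,  19., -53., -85., -40., 111.]), np.float64(5.0)) | (array([-21.,  11., -48., -70., -42.,  92.]), np.float64(10.7)) | (array([ 15.,  25., -25., -42., -48.,  31.]), np.float64(33.4))
45 0 (array([-28.,  30., -45., -74., -55., 111.]), np.float64(13.1)) | (array([-28.,  23., -41., -67., -59.,  98.]), np.float64(17.1)) | (array([  8.,  32., -25., -56., -57.,  50.]), np.float64(33.7))
60 0 (array([-31.,  40., -37., -66., -69., 111.]), np.float64(21.3)) | (array([-31.,  34., -35., -63., -73., 102.]), np.float64(23.7)) | (array([  2.,  40., -24., -65., -68.,  63.]), np.float64(34.3))
75 0 (array([-32.,  50., -29., -61., -82., 111.]), np.float64(29.2)) | (array([-32.,  44., -28., -60., -86., 105.]), np.float64(30.1)) | (array([ -1.,  50., -23., -70., -80.,  73.]), np.float64(35.3))
```

```bash

python3 -m creep '[{"grip":0,"delta_pos":[0,-0.25,-0.43],"rotation":[0,0,0]},{"grip":0,"delta_pos":[0,-0.5,-0.86],"rotation":[-0.1,0,0]},{"grip":0,"delta_pos":[0,-0.5,-0.86],"rotation":[-0.333,0,0]},{"grip":0,"delta_pos":[0,-0.5,-0.86],"rotation":[-0.333,0,0]},{"grip":0,"delta_pos":[0,-0.5,-0.86],"rotation":[-0.333,0,0]}]'
python3 - <<'E'
from plan import *
o=ctrl.get_obs(); print(o["joint_pos"].round(1))
yp=r("z",3.7).apply([0,1,0]); og=np.array([.5085,-.1133,.0285])-.015*yp
X,T=pose(og,3.7,30,.094,45,0); tz=T.as_matrix()[:,2]; print(X.round(4),T.as_euler("xyz",degrees=True).round(1),tz.round(3))
Xp=X-.09*tz; print("pre",Xp.round(4),ok(Xp,T,[-28,25,-43,-70,-57,105])); rows(Xp,T)
Xs,Ts=pose(og,3.7,0,.094,45,0); print("side only",ok(o["tool_pos"],Ts,[-20,15,-30,-50,-57,60])); rows(o["tool_pos"],Ts)
E
```

```text
clock: 18.4
tool_pos: [0.4661, -0.1186, 0.2656]
orientation: [179.8, 0.5, -86.0]
force: [-0.3, 0.2, -1.0]
opening: 0.0879
gripper_force: 0.0
[  8.8   1.5 -21.   -0.6 -67.7  -4.6]
[ 0.4616 -0.1335  0.1117] [-140.8   37.8  -59.7] [ 0.307  0.728 -0.612]
pre [ 0.434  -0.199   0.1669] (array([-37.,  26., -35., -58., -64.,  97.]), np.float64(23.7))
delta [0.789 0.374 0.981] rot [ 0.318 -0.482 -0.13 ] rows 7.0
side only (array([-21.,  20., -17., -41., -79.,  42.]), np.float64(41.3))
delta [0. 0. 0.] rot [ 0.003 -0.494  0.002] rows 6.0
```

```bash

python3 -m creep '[{"grip":0,"delta_pos":[0.79,0,0],"rotation":[0,-0.47,0]},{"grip":0,"delta_pos":[0.79,0,0],"rotation":[0,-0.47,0]},{"grip":0,"delta_pos":[0.79,0,0],"rotation":[0,-0.47,0]},{"grip":0,"delta_pos":[0.79,0,0],"rotation":[0,-0.47,0]},{"grip":0,"delta_pos":[0.79,0,0],"rotation":[0,-0.47,0]}]'
cat > t1.py <<'E'
from plan import *
o=ctrl.get_obs(); print(o["joint_pos"].round(1))
yp=r("z",3.7).apply([0,1,0]); og=np.array([.5085,-.1133,.0285])-.015*yp
X,T=pose(og,3.7,30,.094,45,0); tz=T.as_matrix()[:,2]
rows(X-.09*tz,T); rows(X,T)
E
python3 t1.py
```

```text
clock: 18.9
tool_pos: [0.4718, -0.1986, 0.2634]
orientation: [-179.9, 40.1, -85.9]
force: [0.6, 0.7, -0.7]
opening: 0.088
gripper_force: 0.0
[-27.   20.5   4.9 -33.8 -96.6  33.8]
delta [0.605 0.379 0.752] rot [ 0.247 -0.052 -0.222] rows 4.0
delta [0.475 0.058 1.583] rot [ 0.247 -0.052 -0.222] rows 4.0
```

```bash

python3 -m creep '[{"grip":0,"delta_pos":[0.605,0.379,0.752],"rotation":[0.247,-0.052,-0.222]},{"grip":0,"delta_pos":[0.605,0.379,0.752],"rotation":[0.247,-0.052,-0.222]},{"grip":0,"delta_pos":[0.605,0.379,0.752],"rotation":[0.247,-0.052,-0.222]},{"grip":0,"delta_pos":[0.605,0.379,0.752],"rotation":[0.247,-0.052,-0.222]},{"grip":0,"delta_pos":[0.605,0.379,0.752],"rotation":[0.247,-0.052,-0.222]}]'
python3 t1.py
python3 -c '
from h import *
s=snap("wrist","w12"); snap("scene","sc12")
for n,X in dict(ftl=(.4576,-.0674,.1316),ftr=(.4643,-.1648,.1335),btr=(.4463,-.1669,.1226)).items(): print(n,pix(s,X).round())'
```

```text
clock: 19.4
tool_pos: [0.4318, -0.1994, 0.1647]
orientation: [-141.1, 37.7, -60.1]
force: [-0.3, -0.2, 1.1]
opening: 0.0877
gripper_force: 0.0
[-41.8  22.6  -9.8 -48.7 -83.3  75.5]
delta [-0.007 -0.03  -0.004] rot [ 0.001 -0.003 -0.002] rows 1.0
delta [-0.011 -0.031  0.896] rot [ 0.001 -0.003 -0.002] rows 2.0
ftl [236. 263.]
ftr [227. 213.]
btr [261. 212.]
```

```bash

python3 -m creep '[{"grip":0,"delta_pos":[-0.01,-0.03,0.3],"rotation":[0,0,0]},{"grip":0,"delta_pos":[-0.01,-0.03,0.6],"rotation":[0,0,0]},{"grip":0,"delta_pos":[-0.01,-0.03,0.9],"rotation":[0,0,0]},{"grip":0,"delta_pos":[-0.01,-0.03,0.9],"rotation":[0,0,0]},{"grip":0,"delta_pos":[-0.01,-0.03,0.9],"rotation":[0,0,0]}]'
python3 t1.py
python3 -m creep '[{"grip":0.5,"delta_pos":[0,0,0],"rotation":[0,0,0]},{"grip":0.6,"delta_pos":[0,0,0],"rotation":[0,0,0]},{"grip":0.7,"delta_pos":[0,0,0],"rotation":[0,0,0]},{"grip":0.8,"delta_pos":[0,0,0],"rotation":[0,0,0]},{"grip":1,"delta_pos":[0,0,0],"rotation":[0,0,0]}]'
python3 -m creep '[{"grip":1,"delta_pos":[0,0,0],"rotation":[0,0,0]},{"grip":1,"delta_pos":[0,0,0],"rotation":[0,0,0]},{"grip":1,"delta_pos":[0,0,0],"rotation":[0,0,0]}]'
```

```text
clock: 20.0
tool_pos: [0.4635, -0.1325, 0.1116]
orientation: [-141.3, 37.5, -60.0]
force: [0.3, -0.1, -0.1]
opening: 0.088
gripper_force: 0.0
[-35.   24.9 -14.5 -52.7 -74.7  77.6]
delta [ 0.004  0.022 -0.914] rot [ 0.004 -0.004 -0.   ] rows 2.0
delta [-0.001  0.016 -0.014] rot [ 0.004 -0.004 -0.   ] rows 1.0
clock: 20.5
tool_pos: [0.4627, -0.1336, 0.1109]
orientation: [-141.3, 37.6, -60.2]
force: [0.0, 0.5, -0.0]
opening: 0.0531
gripper_force: 0.0
clock: 20.8
tool_pos: [0.4628, -0.1333, 0.1107]
orientation: [-141.3, 37.6, -60.2]
force: [-0.9, 0.2, -0.3]
opening: 0.0288
gripper_force: 0.0
```

```bash

python3 -m creep '[{"grip":1,"delta_pos":[0,0,0],"rotation":[0,0,0]},{"grip":1,"delta_pos":[0,0,0],"rotation":[0,0,0]},{"grip":1,"delta_pos":[0,0,0],"rotation":[0,0,0]},{"grip":1,"delta_pos":[0,0,0],"rotation":[0,0,0]}]'
python3 t1.py
python3 - <<'E'
from h import *
o=ctrl.get_obs(); T=Ro.from_euler("xyz",o["orientation"],degrees=True)
print("up world 0.1 in tool:",T.inv().apply([0,0,1]).round(3),"zp:",T.inv().apply([-.499,-.032,.866]).round(3))
E
```

```text
clock: 21.2
tool_pos: [0.4633, -0.1333, 0.111]
orientation: [-141.3, 37.5, -60.2]
force: [2.7, 0.2, 3.0]
opening: 0.0218
gripper_force: 30.0
[-35.1  25.  -14.5 -52.8 -74.6  77.7]
delta [-0.003  0.014 -0.911] rot [ 0.002 -0.004 -0.002] rows 2.0
delta [-0.01   0.011 -0.011] rot [ 0.002 -0.004 -0.002] rows 1.0
up world 0.1 in tool: [-0.609 -0.496 -0.619] zp: [-0.702  0.004 -0.712]
```

```bash

python3 -m creep '[{"grip":1,"delta_pos":[-0.2,-0.17,-0.21],"rotation":[0,0,0]},{"grip":1,"delta_pos":[-0.45,-0.37,-0.46],"rotation":[0,0,0]},{"grip":1,"delta_pos":[-0.73,-0.6,-0.74],"rotation":[0,0,0]},{"grip":1,"delta_pos":[-0.73,-0.6,-0.74],"rotation":[0,0,0]}]'
cat > t2.py <<'E'
from plan import *
import sys
o=ctrl.get_obs(); print(o["clock"],o["joint_pos"].round(1),"open",o["opening"])
yr=15.0; yp=r("z",yr).apply([0,1,0]); og=np.array([.566,.1565,.010])-.015*yp
X,T=pose(og,yr,0,.0945,45,0)
for dz in(.09,.0): print(dz,(X+[0,0,dz]).round(4)); rows(X+[0,0,dz],T)
R0=Ro.from_euler("xyz",o["orientation"],degrees=True)
print("untilt in place rot",((R0.inv()*pose(og,3.7,0,.0945,45,0)[1]).as_rotvec()/(np.pi/2)).round(3))
E
python3 t2.py
```

```text
clock: 21.6
tool_pos: [0.4645, -0.1347, 0.2359]
orientation: [-141.1, 37.0, -60.0]
force: [0.8, -0.0, -1.5]
opening: 0.0222
gripper_force: 30.0
21.6 [-34.5  14.5  -9.6 -50.7 -83.5  65.4] open 0.022177731400467825
0.09 [0.5704 0.14   0.1966]
delta [-1.24  -0.885  2.549] rot [-0.321 -0.042  0.149] rows 6.0
0.0 [0.5704 0.14   0.1066]
delta [-0.698 -0.434  3.108] rot [-0.321 -0.042  0.149] rows 7.0
untilt in place rot [-0.235 -0.009  0.237]
```

```bash

python3 -m creep '[{"grip":1,"delta_pos":[-0.4,-0.3,0.85],"rotation":[-0.321,-0.042,0.149]},{"grip":1,"delta_pos":[-0.4,-0.3,0.85],"rotation":[-0.321,-0.042,0.149]},{"grip":1,"delta_pos":[-0.4,-0.3,0.85],"rotation":[-0.321,-0.042,0.149]},{"grip":1,"delta_pos":[-0.4,-0.3,0.85],"rotation":[-0.321,-0.042,0.149]},{"grip":1,"delta_pos":[-0.4,-0.3,0.85],"rotation":[-0.321,-0.042,0.149]}]' | egrep "pos|ori"
python3 t2.py
```

```text
tool_pos: [0.5003, -0.0412, 0.2152]
orientation: [179.1, 45.6, -75.4]
22.1 [-13.1  23.2   0.8 -38.8 -93.   35. ] open 0.021983786901369245
0.09 [0.5704 0.14   0.1966]
delta [-0.972 -1.154  1.238] rot [ 0.007  0.006 -0.003] rows 4.0
0.0 [0.5704 0.14   0.1066]
delta [-0.329 -1.164  1.868] rot [ 0.007  0.006 -0.003] rows 5.0
untilt in place rot [0.096 0.006 0.085]
```

```bash

for i in 1 2; do python3 -m creep '[{"grip":1,"delta_pos":[-0.486,-0.577,0.62],"rotation":[0.003,0.003,0]},{"grip":1,"delta_pos":[-0.486,-0.577,0.62],"rotation":[0.003,0.003,0]},{"grip":1,"delta_pos":[-0.486,-0.577,0.62],"rotation":[0.003,0.003,0]},{"grip":1,"delta_pos":[-0.486,-0.577,0.62],"rotation":[0.003,0.003,0]}]' | egrep "pos|ori"; done
python3 t2.py
python3 - <<'E'
from h import *
s=snap("wrist","w13"); t=snap("top","t13"); c=snap("scene","sc13")
# expected plaque box corners in scene/top when held here
a=s["color"][:300,:,::-1]; b=c["color"][60:240,200:400,::-1]
b=cv2.resize(b,None,fx=1.9,fy=1.9,interpolation=cv2.INTER_CUBIC); a=cv2.resize(a,(410,240)); 
m=np.zeros((342,792,3),np.uint8); m[:240,:410]=a; m[:,412:792]=b; cv2.imwrite("pics/m13.png",m)
E
```

```text
tool_pos: [0.5344, 0.0485, 0.2077]
orientation: [179.8, 45.2, -75.3]
tool_pos: [0.5704, 0.1379, 0.1986]
orientation: [-179.9, 44.9, -75.3]
22.9 [  2.9  24.2   2.4 -44.2 -82.5  23.6] open 0.021821178068598773
0.09 [0.5704 0.14   0.1966]
delta [-0.    -0.005  0.028] rot [-0.003 -0.001 -0.003] rows 1.0
0.0 [0.5704 0.14   0.1066]
delta [ 0.635 -0.004  0.665] rot [-0.003 -0.001 -0.003] rows 2.0
untilt in place rot [ 0.085 -0.001  0.086]
```

View pics/m13.png

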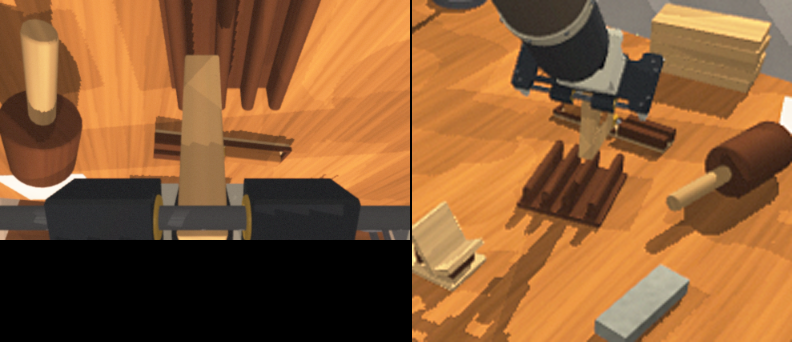

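```bash
python3 - <<'E'
from h import *
s=load("w13")
for k in((.6044,.0897,.045),(.5641,.0778,.045),(.532,.0694,.045),(.5012,.0617,.045),(.532+.5*(-.037),.0694+.5*.1453,.045)): print(k,pix(s,k).round(1))
hsv=cv2.cvtColor(s["color"],cv2.COLOR_RGB2HSV)
for r in(20,50,80,105,118): 
    row=hsv[r,150:420]; print(r,"".join("D" if (v<110 and (h<11 or v<60)) else("p" if S<150 else ".") for h,S,v in row[::2]))
R=r0=None
yr=np.radians(15); x=np.array([np.cos(yr),np.sin(yr),0]);y=np.array([-np.sin(yr),np.cos(yr),0]); o=np.array([.566,.1565,.1])
for a,b,c in((11,-50,115),(-11,-50,115),(11,50,115),(-11,50,115),(11,50,0),(-11,50,0)): print("pl",(a,b,c),pix(s,o+x*a/1e3+y*b/1e3+[0,0,c/1e3]).round(1))
E
```

```text
(0.6044, 0.0897, 0.045) [213.6 -41.1]
(0.5641, 0.0778, 0.045) [291.8 -43.7]
(0.532, 0.0694, 0.045) [353.7 -43.7]
(0.5012, 0.0617, 0.045) [412.8 -42.9]
(0.5135000000000001, 0.14205, 0.045) [325.8  71.6]
20 .............................DD......DD.D.pD.............DDDDpDDDDD.DDDDDD........DDDDDD.D.......DDDDDDDDD..D.DDD......................
50 ...............................DD......D..DDDD..........D..DDDD......DD.D......DDDDDDDD......DD.DDDDD.DDDDDD...........................
80 ........................................ppppppppppppppppppppppp.....DD.......DDDD.DD.....D.D....DDDDDD.................................
105 ........................................ppppppppppppppppppppppp...DD.......DDDDDD...........DDD.DDDDD..................................
118 ........................................ppppppppppppppppppppppp.............DDDD.............DDDDD.....................................
pl (11, -50, 115) [216.8 288. ]
pl (-11, -50, 115) [280.4 288.1]
pl (11, 50, 115) [233.1 329.9]
pl (-11, 50, 115) [269.2 329.9]
pl (11, 50, 0) [237.7 172.6]
pl (-11, 50, 0) [265.8 172.6]
```

```bash
python3 - <<'E'
from h import *
s=load("w13")
for k in((.5279,.2239,.043),(.495,.2147,.043),(.4637,.206,.043)): print(k,pix(s,k).round(1))
E
python3 -m creep '[{"grip":1,"delta_pos":[0.15,0,0.15],"rotation":[0,0,0]},{"grip":1,"delta_pos":[0.3,0,0.32],"rotation":[0,0,0]},{"grip":1,"delta_pos":[0.3,0,0.32],"rotation":[0,0,0]},{"grip":1,"delta_pos":[0.3,0,0.32],"rotation":[0,0,0]}]' | egrep "pos|ori|force"
python3 t2.py
python3 - <<'E'
from h import *
s=snap("wrist","w14"); im=s["color"][:225,100:500,::-1]
# overlay predicted rail crest left halves
im=im.copy(); 
Rr=[(.6044,.0897),(.5641,.0778),(.532,.0694),(.5012,.0617)];Ll=[(.5677,.2344),(.5279,.2239),(.495,.2147),(.4637,.206)]
for a,b in zip(Rr,Ll):
    q=[pix(s,np.append(np.array(a)*(1-t)+np.array(b)*t,.045))-[100,0] for t in np.linspace(.4,1,20)]
    for u in q: cv2.circle(im,(int(round(u[0])),int(round(u[1]))),0,(0,255,0),1)
for t in np.linspace(.4,1,15):
    for A,B,w in((0,1,.5),):
        u=pix(s,np.append((np.array(Rr[A])+Rr[B])/2*(1-t)+(np.array(Ll[A])+Ll[B])/2*t,.010))-[100,0]; cv2.circle(im,(int(round(u[0])),int(round(u[1]))),0,(255,0,0),1)
cv2.imwrite("pics/ov14.png",cv2.resize(im,(800,450),interpolation=cv2.INTER_CUBIC))
E
```

```text
(0.5279, 0.2239, 0.043) [272.8 136.7]
(0.495, 0.2147, 0.043) [309.5 136.4]
(0.4637, 0.206, 0.043) [344.4 136.1]
tool_pos: [0.5704, 0.139, 0.1546]
orientation: [180.0, 45.0, -75.5]
force: [0.2, 0.2, -0.1]
gripper_force: 30.0
23.45 [  2.9  27.    0.5 -44.8 -79.2  26.9] open 0.02197266016057168
0.09 [0.5704 0.14   0.1966]
delta [-0.304 -0.003 -0.291] rot [-0.003 -0.    -0.004] rows 1.0
0.0 [0.5704 0.14   0.1066]
delta [ 0.332 -0.003  0.346] rot [-0.003 -0.    -0.004] rows 1.0
untilt in place rot [ 0.085 -0.     0.085]
```

View pics/ov14.png

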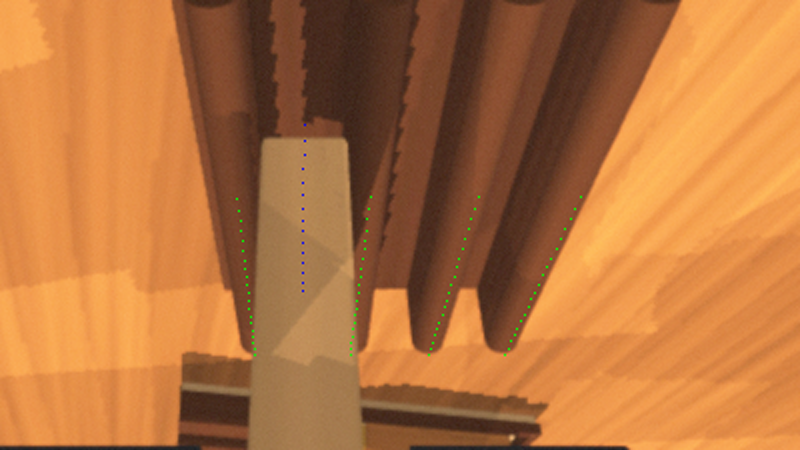

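```bash

python3 -m creep '[{"grip":1,"delta_pos":[0.06,0,0.06],"rotation":[-0.002,0,-0.003]},{"grip":1,"delta_pos":[0.12,0,0.12],"rotation":[-0.002,0,-0.003]},{"grip":1,"delta_pos":[0.18,0,0.18],"rotation":[-0.002,0,-0.003]},{"grip":1,"delta_pos":[0.22,0,0.22],"rotation":[-0.002,0,-0.003]},{"grip":1,"delta_pos":[0.24,0,0.25],"rotation":[-0.002,0,-0.003]}]' | egrep "pos|ori|force"
python3 -m creep '[{"grip":1,"delta_pos":[0.02,0,0.02],"rotation":[0,0,0]},{"grip":1,"delta_pos":[0.04,0,0.04],"rotation":[0,0,0]},{"grip":1,"delta_pos":[0.06,0,0.06],"rotation":[0,0,0]},{"grip":1,"delta_pos":[0.06,0,0.06],"rotation":[0,0,0]},{"grip":1,"delta_pos":[0.06,0,0.06],"rotation":[0,0,0]}]' | egrep "pos|ori|force"
python3 t2.py
```

```text
tool_pos: [0.5702, 0.1405, 0.1196]
orientation: [-179.9, 45.0, -75.0]
force: [0.0, -0.2, -1.6]
gripper_force: 30.0
tool_pos: [0.5706, 0.1405, 0.1121]
orientation: [-179.8, 45.0, -74.9]
force: [-0.4, -0.6, -1.0]
gripper_force: 30.0
24.5 [  2.9  30.1  -0.9 -45.4 -76.2  30.4] open 0.021785489109534244
0.09 [0.5704 0.14   0.1966]
delta [-0.594  0.    -0.601] rot [-0.002 -0.     0.001] rows 2.0
0.0 [0.5704 0.14   0.1066]
delta [0.042 0.003 0.036] rot [-0.002 -0.     0.001] rows 1.0
untilt in place rot [ 0.087 -0.     0.089]
```

```bash

python3 -m creep '[{"grip":1,"delta_pos":[0.015,0,0.015],"rotation":[0,0,0]},{"grip":1,"delta_pos":[0.025,0,0.025],"rotation":[0,0,0]},{"grip":1,"delta_pos":[0.03,0,0.03],"rotation":[0,0,0]},{"grip":1,"delta_pos":[0.03,0,0.03],"rotation":[0,0,0]}]' | egrep "pos|force"
python3 -m creep '[{"grip":1,"delta_pos":[0.008,0,0.008],"rotation":[0,0,0]},{"grip":1,"delta_pos":[0.008,0,0.008],"rotation":[0,0,0]},{"grip":1,"delta_pos":[0.008,0,0.008],"rotation":[0,0,0]}]' | egrep "pos|force"
python3 -m creep '[{"grip":1,"delta_pos":[0.008,0,0.008],"rotation":[0,0,0]},{"grip":1,"delta_pos":[0.008,0,0.008],"rotation":[0,0,0]},{"grip":1,"delta_pos":[0.008,0,0.008],"rotation":[0,0,0]}]' | egrep "pos|force"
```

```text
tool_pos: [0.5704, 0.1404, 0.1077]
force: [-0.7, -0.1, -1.4]
gripper_force: 30.0
tool_pos: [0.5705, 0.1405, 0.1067]
force: [-0.0, 0.7, -0.1]
gripper_force: 30.0
tool_pos: [0.5705, 0.1405, 0.1055]
force: [-1.2, -0.7, -0.9]
gripper_force: 30.0
```

```bash

for i in 1 2 3; do python3 -m creep '[{"grip":1,"delta_pos":[0.008,0,0.008],"rotation":[0,0,0]},{"grip":1,"delta_pos":[0.008,0,0.008],"rotation":[0,0,0]}]' | egrep "tool_pos|  *force|^force"; done
```

```text
tool_pos: [0.5706, 0.1405, 0.1044]
force: [-0.5, 0.6, -0.4]
tool_pos: [0.5707, 0.1406, 0.1043]
force: [-1.0, -1.0, 6.1]
tool_pos: [0.5708, 0.1407, 0.1042]
force: [-1.3, -0.7, 12.7]
```

```bash

python3 -m creep '[{"grip":1,"delta_pos":[-0.01,0,-0.01],"rotation":[0,0,0]},{"grip":0.3,"delta_pos":[-0.01,0,-0.01],"rotation":[0,0,0]},{"grip":0.3,"delta_pos":[-0.01,0,-0.01],"rotation":[0,0,0]},{"grip":0.3,"delta_pos":[-0.01,0,-0.01],"rotation":[0,0,0]},{"grip":0.3,"delta_pos":[-0.01,0,-0.01],"rotation":[0,0,0]}]' | egrep "pos|force|opening"
python3 -m creep '[{"grip":0.3,"delta_pos":[0,0,0],"rotation":[0,0,0]},{"grip":0.3,"delta_pos":[0,0,0],"rotation":[0,0,0]},{"grip":0.3,"delta_pos":[0,0,-0.3],"rotation":[0,0,0]},{"grip":0.3,"delta_pos":[0,0,-0.7],"rotation":[0,0,0]},{"grip":0.3,"delta_pos":[0,0,-1],"rotation":[0,0,0]}]' | egrep "pos|force|opening"
python3 -m creep '[{"grip":0.3,"delta_pos":[-0.9,0,-0.9],"rotation":[0,0,0]},{"grip":0.3,"delta_pos":[-0.9,0,-0.9],"rotation":[0,0,0]},{"grip":0.3,"delta_pos":[-0.9,0,-0.9],"rotation":[0,0,0]}]' | egrep "pos|force|opening"
cat > t3.py <<'E'
from plan import *
o=ctrl.get_obs(); print(o["clock"],o["joint_pos"].round(1),"open",o["opening"].round(3))
# thin: front lower corners at z .030
w5=load("w5"); a,b=[onz(w5,q,.030) for q in((248.1,79.5),(326.3,84.5))]
yaw=np.degrees(np.arctan2(-(a-b)[0],(a-b)[1])); xp=(r("z",yaw)*r("y",-30)).apply([1,0,0]); og=(a+b)/2-.006*xp; print("thin yaw",yaw.round(1),"og",og.round(4))
E
python3 - <<'E'
exec(open("t3.py").read())
snap("wrist","w15"); s=snap("scene","sc15")
for a in(0,30,45):
    X,T=pose(og,yaw,30,.102,a,0); print(a,X.round(4),ok(X,T,[-20,20,-40,-10,-50,30]),ok(X-.08*T.as_matrix()[:,2],T,[-20,20,-40,-10,-50,30])); 
    X3,T3=pose([.498,.138,.015],15,0,.102,a,0); print(ok(X3,T3,[30,10,-30,0,-70,0]))
# thick in scene: expected corners vs mask
yr=np.radians(15); x=np.array([np.cos(yr),np.sin(yr),0]);y=np.array([-np.sin(yr),np.cos(yr),0]); c=np.array([.566,.1565,.01])
for A,B,Cc in((11,50,115),(11,-50,115),(-11,-50,115),(-11,50,115),(11,-50,35)): print((A,B,Cc),pix(s,c+x*A/1e3+y*B/1e3+[0,0,Cc/1e3]).round(1))
hsv=cv2.cvtColor(s["color"],cv2.COLOR_RGB2HSV); m=((hsv[...,1]<150)&(hsv[...,0]>=13)&(hsv[...,2]>110)).astype(np.uint8); m[:100]=0;m[190:]=0;m[:,:240]=0;m[:,330:]=0
cs,_=cv2.findContours(m,0,1)
for q in cs:
    if cv2.contourArea(q)>150: print(cv2.contourArea(q),cv2.approxPolyDP(q,2,True)[:,0].tolist())
E
```

```text
tool_pos: [0.5704, 0.1405, 0.1033]
force: [0.5, -0.7, -0.1]
opening: 0.0484
gripper_force: 0.0
tool_pos: [0.589, 0.0709, 0.1757]
force: [1.1, 0.5, 0.8]
opening: 0.0617
gripper_force: 0.0
tool_pos: [0.589, 0.0715, 0.3061]
force: [1.0, -0.0, 1.3]
opening: 0.0615
gripper_force: 0.0Traceback (most recent call last):
  File "<stdin>", line 1, in <module>
  File "<string>", line 2, in <module>
AttributeError: 'float' object has no attribute 'round'
```

```bash
sed -i 's/o\["opening"\].round(3)/o["opening"]/' t3.py
python3 - <<'E'
exec(open("t3.py").read())
snap("wrist","w15"); s=snap("scene","sc15")
for a in(0,30,45):
    X,T=pose(og,yaw,30,.102,a,0); print(a,X.round(4),ok(X,T,[-20,20,-40,-10,-50,30]),ok(X-.08*T.as_matrix()[:,2],T,[-20,20,-40,-10,-50,30])); 
    X3,T3=pose([.498,.138,.015],15,0,.102,a,0); print(ok(X3,T3,[30,10,-30,0,-70,0]))
yr=np.radians(15); x=np.array([np.cos(yr),np.sin(yr),0]);y=np.array([-np.sin(yr),np.cos(yr),0]); c=np.array([.566,.1565,.01])
for A,B,Cc in((11,50,115),(11,-50,115),(-11,-50,115),(-11,50,115),(11,-50,35)): print((A,B,Cc),pix(s,c+x*A/1e3+y*B/1e3+[0,0,Cc/1e3]).round(1))
hsv=cv2.cvtColor(s["color"],cv2.COLOR_RGB2HSV); m=((hsv[...,1]<150)&(hsv[...,0]>=13)&(hsv[...,2]>110)).astype(np.uint8); m[:80]=0;m[190:]=0;m[:,:240]=0;m[:,330:]=0
cs,_=cv2.findContours(m,0,1)
for q in cs:
    if cv2.contourArea(q)>150: print(cv2.contourArea(q),cv2.approxPolyDP(q,2,True)[:,0].tolist())
E
```

```text
27.4 [ -2.7  21.5  12.7 -42.6 -95.5  19.1] open 0.06145683734245858
thin yaw -3.7 og [ 0.5461 -0.365   0.027 ]
0 [ 0.4937 -0.3615  0.1179] (array([-25.,  14., -46., -80., -11.,  98.]), np.float64(10.5)) (array([-27.,   5., -42., -37., -19.,  56.]), np.float64(16.1))
(array([ 37.,  13., -34.,   0., -43., -22.]), np.float64(24.4))
30 [ 0.4938 -0.363   0.1176] (array([-42.,  29., -26., -59., -51.,  92.]), np.float64(32.2)) (array([-47.,  26., -20., -50., -59.,  84.]), np.float64(38.7))
(array([ 15.,  20., -34., -45., -45.,  35.]), np.float64(24.2))
45 [ 0.494  -0.3637  0.1172] (array([-46.,  39., -16., -55., -68.,  92.]), np.float64(42.4)) (array([-51.,  38.,  -8., -50., -76.,  86.]), np.float64(50.6))
(array([  7.,  28., -34., -59., -55.,  55.]), np.float64(24.3))
(11, 50, 115) [305.2 120.8]
(11, -50, 115) [294.6 137.5]
(-11, -50, 115) [287.1 135.8]
(-11, 50, 115) [298.2 119.3]
(11, -50, 35) [292.7 160.9]
554.0 [[308, 122], [306, 126], [305, 121], [298, 121], [288, 137], [289, 169], [303, 148], [305, 131], [329, 139], [305, 131]]
```

```bash
python3 - <<'E'
exec(open("t3.py").read())
s0=pickle.load(open("s0.pkl","rb")); V={"w4":load("w4"),"w5":w5,"scene":s0["scene"],"top":s0["top"]}
xp,yp,zp=(r("z",yaw)*r("y",-30)).as_matrix().T
pred=og+.006*xp+.085*zp
obs=[]
for n,s in V.items():
    u=pix(s,pred); R=int(.028*s["intrinsics"][0,0]/np.linalg.norm(C(s)-pred)); x0,y0=(u-R).astype(int); x0=max(x0,0)
    hsv=cv2.cvtColor(s["color"],cv2.COLOR_RGB2HSV)[y0:y0+2*R+1,x0:x0+2*R+1].astype(int); S=hsv[...,1]
    m=(S>np.median(S)+22).astype(np.uint8); k,l,st,c=cv2.connectedComponentsWithStats(m,connectivity=8); i=1+np.argmax(st[1:,4])
    pts=cv2.findNonZero((l==i).astype(np.uint8)); e=cv2.fitEllipse(cv2.convexHull(pts)); cen=np.array(e[0])+[x0,y0]
    print(n,"pred",u.round(1),"win",R,"ring ellipse",cen.round(1),np.round(e[1],1),st[i])
    obs.append((n,s,cen))
g=[(s,c) for n,s,c in obs if n in("w5","scene")]; X,e=tri(g); print(X.round(4),e); d=X-pred; print("normal off %.1f along z %.1f y %.1f mm"%tuple(1e3*d@np.array([xp,zp,yp]).T))
E
```

```text
27.5 [ -2.6  21.5  12.7 -42.6 -95.4  19.1] open 0.061425428146230185
thin yaw -3.7 og [ 0.5461 -0.365   0.027 ]
w4 pred [496.2 122.1] win 22 ring ellipse [492.3 122.4] [ 9.5 40.1] [  0  16  38  14 112]
w5 pred [291.1 122.8] win 28 ring ellipse [289.7 116. ] [28.7 51.9] [  2   9  51  28 272]
scene pred [142.2 226.4] win 12 ring ellipse [144.5 228.4] [17.4 22.6] [ 5  5 20 20 70]Traceback (most recent call last):
  File "<stdin>", line 10, in <module>
cv2.error: OpenCV(4.12.0) /io/opencv/modules/imgproc/src/shapedescr.cpp:361: error: (-201:Incorrect size of input array) There should be at least 5 points to fit the ellipse in function 'fitEllipseNoDirect'
```

```bash
python3 - <<'E'
exec(open("t3.py").read())
s0=pickle.load(open("s0.pkl","rb")); sc=s0["scene"]; xp,yp,zp=(r("z",yaw)*r("y",-30)).as_matrix().T
pred=og+.006*xp+.085*zp
X,e=tri([(w5,(289.7,116)),(sc,(144.5,228.4))]); d=X-pred; print(X.round(4),"miss %.1f"%e,"normal %.1f z %.1f y %.1f"%tuple(1e3*np.array([xp,zp,yp])@d))
# apex of arch: lowest image points of plaque in w5 (back top edge), and predicted outline points
for n,q in dict(apex_b=og-.006*xp+.130*zp,apex_f=og+.006*xp+.130*zp,c45=og+.006*xp+.085*zp+.045*yp,c45r=og+.006*xp+.085*zp-.045*yp).items(): print(n,pix(w5,q).round(1),pix(sc,q).round(1))
hsv=cv2.cvtColor(w5["color"],cv2.COLOR_RGB2HSV).astype(int)
for c in(280,290,300): print(c,[ (rr,hsv[rr,c].tolist()) for rr in range(138,170,2)])
rr=120; print([(c,hsv[rr,c].tolist()) for c in list(range(236,252,2))+list(range(326,344,2))])
E
```

```text
27.5 [ -2.6  21.5  12.7 -42.6 -95.4  19.1] open 0.061425428146230185
thin yaw -3.7 og [ 0.5461 -0.365   0.027 ]
[ 0.515  -0.3616  0.1006] miss 0.4 normal 3.7 z -5.7 y 1.3
apex_b [291.9 162. ] [130.  208.3]
apex_f [293.8 151.3] [132.2 208.5]
c45 [244.8 119.9] [159.  215.6]
c45r [337.3 125.7] [124.3 237.9]
280 [(138, [15, 140, 148]), (140, [14, 140, 148]), (142, [15, 149, 151]), (144, [15, 147, 147]), (146, [15, 149, 151]), (148, [17, 141, 231]), (150, [16, 143, 232]), (152, [16, 138, 231]), (154, [16, 140, 229]), (156, [16, 140, 228]), (158, [14, 156, 208]), (160, [14, 190, 176]), (162, [12, 190, 180]), (164, [13, 182, 179]), (166, [13, 180, 177]), (168, [13, 180, 176])]
290 [(138, [16, 142, 138]), (140, [15, 147, 139]), (142, [15, 140, 140]), (144, [14, 144, 138]), (146, [16, 144, 136]), (148, [15, 142, 162]), (150, [16, 145, 209]), (152, [16, 142, 215]), (154, [16, 144, 211]), (156, [16, 146, 212]), (158, [15, 145, 210]), (160, [13, 171, 200]), (162, [13, 186, 199]), (164, [13, 180, 195]), (166, [13, 182, 182]), (168, [12, 187, 175])]
300 [(138, [15, 143, 148]), (140, [16, 143, 148]), (142, [15, 146, 143]), (144, [16, 145, 142]), (146, [16, 142, 145]), (148, [15, 143, 152]), (150, [16, 142, 207]), (152, [15, 147, 210]), (154, [16, 142, 215]), (156, [16, 145, 214]), (158, [15, 144, 218]), (160, [14, 172, 202]), (162, [13, 190, 200]), (164, [13, 186, 193]), (166, [13, 186, 184]), (168, [13, 183, 176])]
[(236, [13, 193, 168]), (238, [13, 181, 172]), (240, [13, 187, 172]), (242, [13, 181, 175]), (244, [14, 160, 172]), (246, [16, 141, 152]), (248, [16, 143, 148]), (250, [15, 146, 155]), (326, [15, 141, 156]), (328, [16, 142, 158]), (330, [15, 142, 149]), (332, [14, 143, 148]), (334, [14, 138, 142]), (336, [15, 173, 106]), (338, [12, 180, 102]), (340, [13, 180, 102]), (342, [14, 173, 103])]
```

```bash
cat > t4.py <<'E'
from plan import *
o=ctrl.get_obs(); print(o["clock"],o["tool_pos"].round(4),o["joint_pos"].round(1),"open",o["opening"])
og=np.array([.5481,-.3643,.027]);yaw=-3.7
X,T=pose(og,yaw,30,.104,30,0); tz=T.as_matrix()[:,2]
for n,Y in dict(hi=X-.09*tz+[0,0,.08],pre=X-.09*tz,grasp=X).items(): print(n,Y.round(4)); rows(Y,T)
print("model",ok(X-.09*tz,T,[-45,28,-22,-52,-57,86]))
E
python3 t4.py
```

```text
27.5 [0.5896 0.0716 0.3071] [ -2.6  21.5  12.7 -42.6 -95.4  19.1] open 0.061425428146230185
hi [ 0.453  -0.4047  0.2668]
delta [ 3.282  2.55  -2.729] rot [ 0.381  0.214 -0.036] rows 10.0
pre [ 0.453  -0.4047  0.1868]
delta [ 3.845  2.559 -2.161] rot [ 0.381  0.214 -0.036] rows 11.0
grasp [ 0.4948 -0.3624  0.1193]
delta [ 4.11   2.054 -1.465] rot [ 0.381  0.214 -0.036] rows 10.0
model (array([-48.,  26., -19., -49., -60.,  83.]), np.float64(39.8))
```

```bash

for i in 1 2 3 4; do python3 -m creep '[{"grip":0,"delta_pos":[0.82,0.637,-0.682],"rotation":[0,0,0]},{"grip":0,"delta_pos":[0.82,0.637,-0.682],"rotation":[0,0,0]},{"grip":0,"delta_pos":[0.82,0.637,-0.682],"rotation":[0,0,0]}]' | grep tool_pos; done
python3 -m creep '[{"grip":0,"delta_pos":[0,0,0],"rotation":[0.38,0.214,-0.036]},{"grip":0,"delta_pos":[0,0,0],"rotation":[0.38,0.214,-0.036]},{"grip":0,"delta_pos":[0,0,0],"rotation":[0.38,0.214,-0.036]},{"grip":0,"delta_pos":[0,0,0],"rotation":[0.38,0.214,-0.036]},{"grip":0,"delta_pos":[0,0,0],"rotation":[0.38,0.214,-0.036]}]' | egrep "pos|ori"
python3 t4.py
```

```text
tool_pos: [0.5527, -0.0497, 0.2909]
tool_pos: [0.5184, -0.1691, 0.2807]
tool_pos: [0.484, -0.2881, 0.2706]
tool_pos: [0.4497, -0.4069, 0.2605]
tool_pos: [0.4505, -0.4041, 0.2631]
orientation: [-146.7, 25.6, -78.0]
29.2 [ 0.4505 -0.4041  0.2631] [-50.3  19.6   5.7 -41.2 -83.2  62.2] open 0.0875615686560414
hi [ 0.453  -0.4047  0.2668]
delta [-0.006 -0.041 -0.019] rot [ 0.003 -0.002 -0.003] rows 1.0
pre [ 0.453  -0.4047  0.1868]
delta [0.341 0.355 0.584] rot [ 0.003 -0.002 -0.003] rows 2.0
grasp [ 0.4948 -0.3624  0.1193]
delta [0.337 0.352 1.484] rot [ 0.003 -0.002 -0.003] rows 4.0
model (array([-48.,  26., -19., -49., -60.,  83.]), np.float64(39.8))
```

```bash

python3 -m creep '[{"grip":0,"delta_pos":[0.34,0.354,0.58],"rotation":[0,0,0]},{"grip":0,"delta_pos":[0.34,0.354,0.58],"rotation":[0,0,0]},{"grip":0,"delta_pos":[0.34,0.354,0.58],"rotation":[0,0,0]},{"grip":0,"delta_pos":[0.34,0.354,0.58],"rotation":[0,0,0]}]' | egrep "pos|ori"
python3 t4.py | tail -5
python3 -c '
from h import *
s=snap("wrist","w16"); xp,yp,zp=(Ro.from_euler("z",-3.7,degrees=True)*Ro.from_euler("y",-30,degrees=True)).as_matrix().T; og=np.array([.5481,-.3643,.027])
for a in(6,-6): print(pix(s,og+a/1e3*xp+.13*zp).round(1),pix(s,og+a/1e3*xp+.085*zp-.045*yp).round(1))
hsv=cv2.cvtColor(s["color"],cv2.COLOR_RGB2HSV).astype(int)
for rr in(185,200,215): print(rr,"".join("p" if S<152 and h>=14 and v>110 else "." for h,S,v in hsv[rr,200:320]))
'
```

```text
tool_pos: [0.4536, -0.4046, 0.1864]
orientation: [-147.0, 25.9, -77.8]
pre [ 0.453  -0.4047  0.1868]
delta [-0.002  0.003 -0.007] rot [ 0.007  0.001 -0.004] rows 1.0
grasp [ 0.4948 -0.3624  0.1193]
delta [-0.    -0.006  0.893] rot [ 0.007  0.001 -0.004] rows 2.0
model (array([-48.,  26., -19., -49., -60.,  83.]), np.float64(39.8))
[241.3 235.9] [240.6 140.4]
[259.3 235.8] [258.6 140.3]
185 ........................................pp.ppppppppppppppppppp...ppppp..................................................
200 ...........................................pppppppppppppppppppppppppp...................................................
215 ...........................................pppppppppppppppppp...........................................................
```

```bash

python3 -m creep '[{"grip":0,"delta_pos":[0,0,0.3],"rotation":[0,0,0]},{"grip":0,"delta_pos":[0,0,0.6],"rotation":[0,0,0]},{"grip":0,"delta_pos":[0,0,0.89],"rotation":[0,0,0]},{"grip":0,"delta_pos":[0,0,0.89],"rotation":[0,0,0]},{"grip":0.4,"delta_pos":[0,0,0.89],"rotation":[0,0,0]}]'
python3 t4.py | tail -3
for i in 1 2 3; do python3 -m creep '[{"grip":1,"delta_pos":[0,0,0],"rotation":[0,0,0]},{"grip":1,"delta_pos":[0,0,0],"rotation":[0,0,0]},{"grip":1,"delta_pos":[0,0,0],"rotation":[0,0,0]},{"grip":1,"delta_pos":[0,0,0],"rotation":[0,0,0]}]'|egrep "pos|force|open"; done
python3 -c '
from h import *
o=ctrl.get_obs(); T=Ro.from_euler("xyz",o["orientation"],degrees=True); print(o["clock"],T.inv().apply([0,0,1.2]).round(2))'
```

```text
clock: 30.15
tool_pos: [0.4949, -0.3628, 0.1204]
orientation: [-146.9, 25.8, -77.7]
force: [-0.2, -0.5, 0.7]
opening: 0.0838
gripper_force: 0.0
grasp [ 0.4948 -0.3624  0.1193]
delta [0.    0.006 0.01 ] rot [ 0.006  0.    -0.002] rows 1.0
model (array([-48.,  26., -19., -49., -60.,  83.]), np.float64(39.8))
tool_pos: [0.494, -0.3629, 0.1197]
force: [0.9, -0.1, -0.1]
opening: 0.053
gripper_force: 0.0
tool_pos: [0.4941, -0.3624, 0.119]
force: [0.0, -0.3, 0.5]
opening: 0.0209
gripper_force: 0.0
tool_pos: [0.4955, -0.3625, 0.1198]
force: [5.6, 1.1, 0.2]
opening: 0.0117
gripper_force: 30.0
31.35 [-0.52 -0.59 -0.9 ]
```

```bash

python3 -m creep '[{"grip":1,"delta_pos":[-0.11,-0.13,-0.2],"rotation":[0,0,0]},{"grip":1,"delta_pos":[-0.26,-0.3,-0.45],"rotation":[0,0,0]},{"grip":1,"delta_pos":[-0.52,-0.59,-0.9],"rotation":[0,0,0]},{"grip":1,"delta_pos":[-0.52,-0.59,-0.9],"rotation":[0,0,0]}]'|egrep "pos|force|open"
cat > t5.py <<'E'
from plan import *
o=ctrl.get_obs(); print(o["clock"],o["tool_pos"].round(4),o["joint_pos"].round(1),"open",o["opening"])
X,T=pose([.498,.138,.010],15,0,.104,30,0)
for dz in(.13,.05,0): print(dz,(X+[0,0,dz]).round(4)); rows(X+[0,0,dz],T)
E
python3 t5.py
```

```text
tool_pos: [0.4953, -0.3643, 0.2445]
force: [-0.1, -0.7, 0.4]
opening: 0.0122
gripper_force: 30.0
31.75 [ 0.4953 -0.3643  0.2445] [-44.8  19.4   3.2 -42.  -78.   60.1] open 0.012193204398067748
0.13 [0.4984 0.1366 0.2466]
delta [-4.424  0.222  2.339] rot [-0.383 -0.057 -0.011] rows 11.0
0.05 [0.4984 0.1366 0.1666]
delta [-4.08   0.618  2.943] rot [-0.383 -0.057 -0.011] rows 11.0
0 [0.4984 0.1366 0.1166]
delta [-3.866  0.866  3.321] rot [-0.383 -0.057 -0.011] rows 11.0
```

```bash

python3 -m creep '[{"grip":1,"delta_pos":[0,0,0],"rotation":[-0.383,-0.057,-0.011]},{"grip":1,"delta_pos":[0,0,0],"rotation":[-0.383,-0.057,-0.011]},{"grip":1,"delta_pos":[0,0,0],"rotation":[-0.383,-0.057,-0.011]},{"grip":1,"delta_pos":[0,0,0],"rotation":[-0.383,-0.057,-0.011]},{"grip":1,"delta_pos":[0,0,0],"rotation":[-0.383,-0.057,-0.011]}]'|egrep "pos|ori|open"
python3 t5.py
```

```text
tool_pos: [0.4965, -0.3609, 0.2359]
orientation: [179.4, 30.6, -75.0]
opening: 0.0124
32.25 [ 0.4965 -0.3609  0.2359] [-30.8  30.9  17.5 -20.6 -99.4  46.7] open 0.012439059593227799
0.13 [0.4984 0.1366 0.2466]
delta [-4.185 -1.331  2.339] rot [ 0.007  0.007 -0.   ] rows 10.0
0.05 [0.4984 0.1366 0.1666]
delta [-3.777 -1.338  3.027] rot [ 0.007  0.007 -0.   ] rows 11.0
0 [0.4984 0.1366 0.1166]
delta [-3.523 -1.343  3.458] rot [ 0.007  0.007 -0.   ] rows 11.0
```

```bash

for i in 1 2 3 4 5; do python3 -m creep '[{"grip":1,"delta_pos":[-0.837,-0.266,0.468],"rotation":[0.001,0.001,0]},{"grip":1,"delta_pos":[-0.837,-0.266,0.468],"rotation":[0.001,0.001,0]},{"grip":1,"delta_pos":[-0.837,-0.266,0.468],"rotation":[0.001,0.001,0]}]' | egrep "tool_pos"; done
python3 t5.py
```

```text
tool_pos: [0.4954, -0.2583, 0.2414]
tool_pos: [0.4961, -0.1592, 0.2435]
tool_pos: [0.4971, -0.06, 0.2451]
tool_pos: [0.4984, 0.0394, 0.2466]
tool_pos: [0.4997, 0.1387, 0.2479]
33.75 [0.4997 0.1387 0.2479] [ 13.9  10.3  -7.2 -31.2 -75.1  10. ] open 0.011901196483628619
0.13 [0.4984 0.1366 0.2466]
delta [0.021 0.018 0.002] rot [-0.004  0.001  0.001] rows 1.0
0.05 [0.4984 0.1366 0.1666]
delta [0.423 0.023 0.695] rot [-0.004  0.001  0.001] rows 2.0
0 [0.4984 0.1366 0.1166]
delta [0.673 0.026 1.127] rot [-0.004  0.001  0.001] rows 3.0
```

```bash

python3 -m creep '[{"grip":1,"delta_pos":[0.1,0.02,0.15],"rotation":[-0.004,0.001,0.001]},{"grip":1,"delta_pos":[0.25,0.023,0.4],"rotation":[-0.004,0.001,0.001]},{"grip":1,"delta_pos":[0.423,0.023,0.695],"rotation":[-0.004,0.001,0.001]},{"grip":1,"delta_pos":[0.423,0.023,0.695],"rotation":[-0.004,0.001,0.001]},{"grip":1,"delta_pos":[0.423,0.023,0.695],"rotation":[-0.004,0.001,0.001]}]' | egrep "pos|force|ori"
python3 t5.py
python3 - <<'E'
from h import *
s=snap("wrist","w17"); im=s["color"]; hsv=cv2.cvtColor(im,cv2.COLOR_RGB2HSV).astype(int)
yr=np.radians(15); x=np.array([np.cos(yr),np.sin(yr),0]);y=np.array([-np.sin(yr),np.cos(yr),0])
for v in(-45,0,45):
  for z in(.010,.06): print(v,z,[pix(s,np.array([.498,.138,z])+x*a+y*v/1e3).round(1).tolist() for a in(-.009,-.006,.006,.009)])
for v in(-70,-60,-30): print("crests",v,[pix(s,np.array([.532,.1472,.045])+x*a+y*v/1e3).round(1).tolist() for a in(-.051,-.019,.014,.056)])
for rr in range(10,200,20): print(rr,"".join("p" if S<152 and h>=14 and v>100 else("D" if v<100 else ".") for h,S,v in hsv[rr,180:340]))
E
```

```text
tool_pos: [0.4987, 0.1313, 0.1655]
orientation: [179.7, 29.9, -75.4]
force: [1.0, -0.3, -0.2]
gripper_force: 30.0
34.25 [0.4987 0.1313 0.1655] [ 13.   15.2 -12.2 -32.6 -67.5  15.7] open 0.01186369087335368
0.13 [0.4984 0.1366 0.2466]
delta [-0.449 -0.007 -0.677] rot [ 0.001 -0.001 -0.004] rows 2.0
0.05 [0.4984 0.1366 0.1666]
delta [-0.05  -0.011  0.016] rot [ 0.001 -0.001 -0.004] rows 1.0
0 [0.4984 0.1366 0.1166]
delta [ 0.199 -0.013  0.45 ] rot [ 0.001 -0.001 -0.004] rows 1.0
-45 0.01 [[261.9, 47.0], [257.7, 47.0], [240.6, 47.1], [236.3, 47.1]]
-45 0.06 [[264.0, 79.7], [258.9, 79.7], [238.8, 79.8], [233.7, 79.9]]
0 0.01 [[261.0, 104.7], [257.2, 104.7], [242.2, 104.8], [238.5, 104.8]]
0 0.06 [[262.6, 141.8], [258.3, 141.8], [240.9, 141.9], [236.6, 141.9]]
45 0.01 [[260.2, 150.0], [256.9, 150.0], [243.5, 150.1], [240.1, 150.1]]
45 0.06 [[261.5, 188.7], [257.7, 188.7], [242.5, 188.8], [238.7, 188.8]]
crests -70 [[276.0, 26.2], [220.2, 26.5], [162.7, 26.8], [89.6, 27.2]]
crests -60 [[275.2, 44.2], [221.4, 44.4], [166.0, 44.7], [95.5, 45.1]]
crests -30 [[273.1, 91.0], [224.6, 91.3], [174
[... 970 characters left out ...]
........................................
130 ......DDDDDDDDDDDDDDDDDDDDD...........DD.........D.D...DDDDpppppppppppppppppppppppppppDD..........DDD...........................................................
150 .........DDDDDDDDDDDDDDDDDDDD...........DD..........DD..DDpppppppppppppppppppppppppppp...........DD.............................................................
170 p............DDDDDDDDDDDDDD...............D..........DDD..pppppppppppppppppppppppppppppp........................................................................
190 ....................DDD.................................ppppppppppppppppppppppppppppppppp.......................................................................
```

```bash

python3 -m creep '[{"grip":1,"delta_pos":[-0.05,-0.018,0.016],"rotation":[0,0,-0.004]},{"grip":1,"delta_pos":[-0.05,-0.018,0.016],"rotation":[0,0,-0.004]},{"grip":1,"delta_pos":[0,-0.018,0.1],"rotation":[0,0,-0.004]},{"grip":1,"delta_pos":[0.06,-0.018,0.2],"rotation":[0,0,-0.004]},{"grip":1,"delta_pos":[0.1,-0.018,0.28],"rotation":[0,0,-0.004]}]' | egrep "pos|force|ori"
python3 -m creep '[{"grip":1,"delta_pos":[0.03,0,0.05],"rotation":[0,0,0]},{"grip":1,"delta_pos":[0.06,0,0.1],"rotation":[0,0,0]},{"grip":1,"delta_pos":[0.06,0,0.1],"rotation":[0,0,0]},{"grip":1,"delta_pos":[0.06,0,0.1],"rotation":[0,0,0]}]' | egrep "pos|force|ori"
python3 t5.py
```

```text
tool_pos: [0.4986, 0.1381, 0.1355]
orientation: [180.0, 29.9, -74.9]
force: [-0.4, 0.6, -0.1]
gripper_force: 30.0
tool_pos: [0.4992, 0.1379, 0.125]
orientation: [-180.0, 29.9, -74.9]
force: [-0.5, 0.6, -0.7]
gripper_force: 30.0
35.2 [0.4992 0.1379 0.125 ] [ 13.4  18.1 -14.  -33.9 -63.3  18.7] open 0.01189923529882462
0.13 [0.4984 0.1366 0.2466]
delta [-0.597  0.011 -1.06 ] rot [ 0.    -0.001  0.001] rows 3.0
0.05 [0.4984 0.1366 0.1666]
delta [-0.198  0.011 -0.366] rot [ 0.    -0.001  0.001] rows 1.0
0 [0.4984 0.1366 0.1166]
delta [0.051 0.012 0.067] rot [ 0.    -0.001  0.001] rows 1.0
```

```bash

python3 -m creep '[{"grip":1,"delta_pos":[0.015,0.003,0.025],"rotation":[0,0,0]},{"grip":1,"delta_pos":[0.025,0.003,0.043],"rotation":[0,0,0]},{"grip":1,"delta_pos":[0.025,0.003,0.043],"rotation":[0,0,0]}]' | egrep "tool_pos|^force"
for i in 1 2 3 4 5; do python3 -m creep '[{"grip":1,"delta_pos":[0.005,0,0.009],"rotation":[0,0,0]},{"grip":1,"delta_pos":[0.005,0,0.009],"rotation":[0,0,0]}]' | egrep "tool_pos|^force"; done
```

```text
tool_pos: [0.4987, 0.1379, 0.12]
force: [-0.7, -0.5, -0.0]
tool_pos: [0.4989, 0.1379, 0.1191]
force: [-0.1, 0.2, -0.0]
tool_pos: [0.4988, 0.1379, 0.118]
force: [0.8, 0.0, -1.2]
tool_pos: [0.4989, 0.1379, 0.117]
force: [-0.5, 0.4, -1.1]
tool_pos: [0.499, 0.1378, 0.1169]
force: [-1.5, -2.0, 7.0]
tool_pos: [0.4991, 0.1377, 0.1167]
force: [-2.1, -3.7, 14.3]
```

```bash

python3 -m creep '[{"grip":1,"delta_pos":[-0.008,0,-0.013],"rotation":[0,0,0]},{"grip":0.6,"delta_pos":[-0.008,0,-0.013],"rotation":[0,0,0]},{"grip":0.6,"delta_pos":[-0.008,0,-0.013],"rotation":[0,0,0]},{"grip":0.6,"delta_pos":[-0.008,0,-0.013],"rotation":[0,0,0]},{"grip":0.6,"delta_pos":[-0.008,0,-0.013],"rotation":[0,0,0]}]' | egrep "pos|force|opening"
python3 -m creep '[{"grip":0.6,"delta_pos":[0,0,0],"rotation":[0,0,0]},{"grip":0.6,"delta_pos":[0,0,-0.1],"rotation":[0,0,0]},{"grip":0.6,"delta_pos":[0,0,-0.3],"rotation":[0,0,0]},{"grip":0.6,"delta_pos":[0,0,-0.7],"rotation":[0,0,0]},{"grip":0.6,"delta_pos":[0,0,-1],"rotation":[0,0,0]}]' | egrep "pos|force|opening"
python3 -m creep '[{"grip":0.6,"delta_pos":[-0.3,0,-0.9],"rotation":[0,0,0]},{"grip":0.6,"delta_pos":[-0.3,0,-0.9],"rotation":[0,0,0]},{"grip":0.6,"delta_pos":[-0.3,0,-0.9],"rotation":[0,0,0]},{"grip":0.6,"delta_pos":[-0.3,0,-0.9],"rotation":[0,0,0]}]' | egrep "pos|force|opening"
python3 - <<'E'
from h import *
s=snap("scene","sc18"); t=snap("top","t18"); w=snap("wrist","w18")
yr=np.radians(15); x=np.array([np.cos(yr),np.sin(yr),0]);y=np.array([-np.sin(yr),np.cos(yr),0])
def show(n,c,hx,pts):
    for B,Z in pts:
        for A in(hx,-hx): print(n,(A,B,Z),*[pix(q,c+x*A/1e3+y*B/1e3+[0,0,Z/1e3]).round(1) for q in(s,w)])
show("thick",np.array([.566,.1565,.01]),11,((50,115),(-50,115),(-50,40)))
show("thin",np.array([.498,.138,.01]),6,((0,130),(-45,85),(-45,40),(45,85)))
for nm,q in(("scene",s),("wrist",w)):
    hsv=cv2.cvtColor(q["color"],cv2.COLOR_RGB2HSV); m=((hsv[...,1]<152)&(hsv[...,0]>=13)&(hsv[...,2]>110)).astype(np.uint8)
    if nm=="scene": m[:80]=0;m[190:]=0;m[:,:230]=0;m[:,318:]=0
    else: m[225:]=0
    for k in cv2.findContours(m,0,1)[0]:
        if cv2.contourArea(k)>100: print(nm,cv2.contourArea(k),cv2.approxPolyDP(k,1.5,True)[:,0].tolist())
E
```

```text
tool_pos: [0.4988, 0.138, 0.1163]
force: [0.6, 0.7, 0.1]
opening: 0.0339
gripper_force: 0.0
tool_pos: [0.5123, 0.0886, 0.2054]
force: [0.8, -0.2, 0.2]
opening: 0.0349
gripper_force: 0.0
tool_pos: [0.517, 0.0711, 0.2981]
force: [0.0, 0.0, -1.0]
opening: 0.0346
gripper_force: 0.0
thick (11, 50, 115) [305.2 120.8] [176.  191.6]
thick (-11, 50, 115) [298.2 119.3] [196.5 191.7]
thick (11, -50, 115) [294.6 137.5] [157.2 108.4]
thick (-11, -50, 115) [287.1 135.8] [182.9 108.4]
thick (11, -50, 40) [292.8 159.5] [172.3  70. ]
thick (-11, -50, 40) [285.7 157.8] [193.9  70. ]
thin (6, 0, 130) [275.7 119.1] [245.6 164.6]
thin (-6, 0, 130) [271.8 118.2] [258.5 164.6]
thin (6, -45, 85) [269.7 140. ] [245.8  96.4]
thin (-6, -45, 85) [265.8 139.1] [258.6  96.4]
thin (6, -45, 40) [269.3 152.9] [246.4  74.7]
thin (-6, -45, 40) [265.5 152. ] [258.1  74.7]
thin (6, 45, 85) [280.3 125.3] [246.7 169.8]
thin (-6, 45, 85) [276.6 124.5] [257.3 169.8]
scene 553.0 [[308, 122], [309, 124], [306, 126], [305, 121], [299, 120], [289, 135], [287, 168], [291, 169], [303, 148], [304, 132], [309, 132], [304, 130], [306, 126], [307, 128]]
scene 390.0 [[276, 116], [273, 118], [268, 131], [267, 162], [280, 141], [280, 127], [282, 123], [280, 118]]
wrist 241.0 [[162, 193], [165, 195], [218, 201], [220, 206], [218, 209], [219, 216], [216, 221], [225, 220], [226, 213], [228, 211], [233, 212], [222, 209], [221, 205], [223, 202], [298, 213], [297, 211], [286, 209], [281, 210], [202, 197]]
wrist 2379.5 [[65, 81], [50, 82], [47, 88], [41, 164], [43, 170], [49, 174], [61, 173], [66, 163], [75, 104], [75, 89]]
wrist 1502.0 [[248, 60], [242, 134], [246, 158], [246, 179], [257, 180], [256, 60]]
wrist 4284.0 [[179, 56], [159, 108], [159, 115], [176, 190], [195, 191], [204, 145], [202, 106], [196, 57]]
```

```bash
python3 -c '
from plant import ctrl
print(ctrl.get_obs()["clock"]); print(ctrl.close_job())'
```

```text
38.05
the job is handed in; nothing more can be done
None
```

I handed the job in at 38 s of the 67 s: both plaques measure upright in their slots, within about 2 mm, and the gouge measured as in its tray with the blade in the channel, but the hand-in returned no verdict.

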